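# Find the full filler tin among the returns

### The job

Three identical closed tins of filler stand on the counter mat. First take the wooden ball off the middle tin and lower it gently into the open bucket, letting go only close to its floor; then heft the three tins one after another, from the robot's left to its right, lifting each a few centimetres straight up and setting it back upright on its own place before the next. The heaviest is the full one: finish with it held up still and upright in the gripper, its base about 15 cm above the counter, and do not put it down or let go; the other two stay on their places, and the tub, tape roll and cartridge are left alone.

Things in the scene. Friction and masses are not known exactly. Their poses are not given: they have to be found in the camera images.
- mat: black rubber mat fixed to the counter, 120 x 340 x 6 mm, with three grey circles marking the places of the tins: at y = +110 mm (the robot's left), 0 and -110 mm in its frame. Origin: centre of its underside, on the counter; x along its short side (roughly away from the robot), y along its long side (roughly to the robot's left), z up
- tin_1_center (a point): one of three identical closed steel tins, 64 mm diameter, 100 mm tall overall; one clearly heavier than the others (all between 0.2 and 0.75 kg, the heaviest by at least 0.15 kg), which one cannot be seen. The body is a plain cylinder up to 90 mm, on it a 60 mm wide, 10 mm high raised lid ring with a 32 mm wide, 7 mm deep dished middle. Stands on one of the three places of the mat. Point: on the axis, half-way up (50 mm above its base); z up along the axis
- tin_2_center (a point): one of three identical closed steel tins, 64 mm diameter, 100 mm tall overall; one clearly heavier than the others (all between 0.2 and 0.75 kg, the heaviest by at least 0.15 kg), which one cannot be seen. The body is a plain cylinder up to 90 mm, on it a 60 mm wide, 10 mm high raised lid ring with a 32 mm wide, 7 mm deep dished middle. Stands on one of the three places of the mat. Point: on the axis, half-way up (50 mm above its base); z up along the axis
- tin_3_center (a point): one of three identical closed steel tins, 64 mm diameter, 100 mm tall overall; one clearly heavier than the others (all between 0.2 and 0.75 kg, the heaviest by at least 0.15 kg), which one cannot be seen. The body is a plain cylinder up to 90 mm, on it a 60 mm wide, 10 mm high raised lid ring with a 32 mm wide, 7 mm deep dished middle. Stands on one of the three places of the mat. Point: on the axis, half-way up (50 mm above its base); z up along the axis
- ball_center (a point): bare wooden newel-post ball, 50 mm diameter, 46 g, resting in the dished lid of the middle tin, its centre 19 mm above the lid's rim. Point: its centre
- bucket_floor (a point): open grey plastic bucket standing on the counter, 90 mm tall, outside 116 mm wide at the foot and 140 mm at the rim, wall 3 mm, floor 4 mm thick; stands either left or right of the mat. Point: centre of its inner floor, 86 mm below the rim; z up
- tub: bystander: closed white plastic filler tub with a wider lid, 136 mm diameter, 94 mm tall, on the side of the mat opposite to the bucket. Origin: centre of its underside
- tape: bystander: roll of paper masking tape lying flat, 100 mm diameter, 38 mm tall, beyond the mat. Origin: centre of its underside
- cartridge: bystander: white sealant cartridge lying in a cardboard cradle, 235 mm long (along its y), 60 mm wide, 56 mm tall, beyond the mat. Origin: centre of its underside

How it is judged:
By the outcome, as a careful person would: the job done as asked, in the order asked, and still so for the second after the job is handed in, while the arm keeps its last pose, push and grip.
It also fails if it takes over 72 s, if anything falls off the work surface, if the arm or the gripper's body presses on something with over 40 N, if the wrist force passes 120 N, or if a joint passes its speed limit or range.

### The arm

A 6-joint arm with a two-finger parallel gripper is mounted at the origin on the work surface. World frame = base frame: x ahead of the robot, y to its left, z up, the work surface at z = 0. Lengths are in m, angles in degrees, forces in N, time in s.
With the tool pointing down it reaches from about 0.35 to 0.875 m from the base axis. Payload 4.2 kg.
Tool frame: the origin (TCP) lies between the finger pads; the fingertips stand 14 mm ahead of it and the grasp point (between the pads) lies 5 mm behind it; x points along the fingers, y is the direction in which the jaws open and shut, and the axes are right-handed (so a half turn about x gives the same grasp; the last joint's range is limited). The gripper opens to 87 mm and grips with 3 to 60 N. Pads are 19 mm wide; open, the fingers measure 117 mm over their backs; the gripper's body (75 mm by 190 mm) begins 51 mm behind the grasp point.
Start: joints at [81.051, 22.042, 0.453, 0, -68.411, -14.817], TCP at [0.252, 0.572, 0.237] pointing down, gripper open.
Joint ranges: [-179.83, 179.83], [-69.29, 118.12], [-61.27, 80.66], [-181.25, 117.63], [-171.15, -9.14], [-177.46, 177.46]. Speed limits (degrees/s): [159.86, 159.86, 180, 180, 180, 180].

### API

Orientations are given as a 3x3 rotation matrix whose columns are the frame's x, y, z axes.
In Python, from station import r, imaging, job gives the robot as it stands. The module is installed in compiled form; this text tells all that it offers.
- The arm moves only by the tool apply_moves, never from a script. Its arguments are lists of equal length, an entry for each row: "xyz": the shift along the tool's x, y, z in m, a list of three; "twist": the turn about the tool's x in degrees; "claw": the opening, from 0 (shut) to 1 (fully open). A call has 1 to 12 rows; each row shifts and turns the pose as measured when the row begins, along the tool's axes as they then stand; what a row does not reach is not made up. A row lasts 1/10 s, in which the tool goes at most 50 mm and 8.59 degrees, less where a joint would pass 70% of its speed; a pose out of reach is approached as far as the arm can. A call is refused whole if a number of a shift passes 0.05 or a number of a turn 8.59, either way. A call with a gripper value outside its range is refused whole. The fingers move at their own pace and stop on an object; the grip force is fixed at half the most. Time passes only in rows, so rows that do not move let the fingers close. It gives the time, the measured TCP pose, the force and the opening at its end, in the units of the state.
- r.sense(): the state, without advancing time (a new reading comes with each control period).
- imaging.capture(name): name is "side" or "top"; returns a dict with "pixels" (384x512x3 uint8, red, green, blue), "mtx" (3x3 intrinsics, pixels), "distortion" ([k1, k2, p1, p2, k3] as OpenCV has them; the pictures are not rectified), "view" (4x4, takes a point from world to camera coordinates). Camera axes: x right, y down, z forward; pixel columns grow to the right and rows downward; lengths in m; the calibration is good to about 2 mm. A picture is of the moment at which its call begins. There is no depth.
- job.finish_job(): hands the job in, once; it reports no verdict.
Trained networks look in a picture, given as the dict that the camera call returned (one of the last four; its "shot" number tells which), for a name from the list of things; names that differ only in an ending like _2 or _b are one class to them, and where a whole thing is asked for, a point or a joint stands for the part that bears it (a point fixed in the world has none). Each returns a list of dicts, best first, with "p" (0 to 1); they miss things now and then, are a little off and sometimes report something else, mostly with a low value. They report only what shows in the picture. A call takes as long as a camera call.
- imaging.regions_of(query, picture): "mask" (384x512 bool, what is visible of it) and "centre" ([column, row] in pixels, amid what is visible of it).
The state is a dict: "time_s": time; "joints": joint angles; "joint_velocities": joint speeds; "effort": joint torques, N m; "tcp_pos": TCP position; "ee_rot": TCP orientation; "wrist_force": force on the tool from outside, world axes, zero at the start; "moment": the same for the moment, N m; "gripper_width": opening from 0.0 (shut) to 1.0 (fully open).
Only numpy, scipy, OpenCV 4.12 (cv2) and the standard library are available. Lean on these libraries where they do the work, as an engineer would, in place of code of your own. Each camera call takes 0.05 s, during which the arm holds its last target.

## Working session

There is one attempt and no reset: what is moved stays moved. The work goes in short steps, Python scripts to look and compute and a tool call to move; the robot and the scene stay as the last step left them, time stands still between calls to the robot, and variables do not carry over. Pictures are saved under pics/ and viewed, and the job is handed in when it is done.

Besides the shell and the picture viewer there is one more tool, called after "Emit:" as name(argument=value, ...), one argument or row to a line, values as JSON. apply_moves: Moves the arm, as the interface text tells. Its arguments: {"type":"object","properties":{"xyz":{"type":"array","items":{"type":"array","items":{"type":"number"}}},"twist":{"type":"array","items":{"type":"number"}},"claw":{"type":"array","items":{"type":"number"}}},"required":["xyz","twist","claw"]}

```bash
mkdir -p pics; python3 - <<'E'
from station import r, imaging, job
import cv2, numpy as np, pickle
s=r.sense(); print({k:np.round(v,3).tolist() for k,v in s.items()})
d={}
for n in ("side","top"):
    p=imaging.capture(n); d[n]=p
    cv2.imwrite(f"pics/{n}0.png",p["pixels"][:,:,::-1])
    print(n,np.round(p["mtx"],1).tolist(),p["distortion"],np.round(p["view"],3).tolist())
    for q in ["mat","tin_1_center","ball_center","bucket_floor","tub","tape","cartridge"]:
        for m in imaging.regions_of(q,p)[:4]:
            ys,xs=np.nonzero(m["mask"]); print(q,round(m["p"],2),np.round(m["centre"],1),len(xs),xs.min(),xs.max(),ys.min(),ys.max())
pickle.dump(d,open("d0.pkl","wb"))
E
```

```text
{'time_s': 0.0, 'joints': [81.05, 22.092, 0.381, -0.03, -68.41, -14.816], 'joint_velocities': [-0.082, -0.003, 0.103, 0.027, -0.092, 0.024], 'effort': [0.0, -39.066, 18.74, 4.22, 0.011, -0.0], 'tcp_pos': [0.252, 0.571, 0.235], 'ee_rot': [[-0.001, -0.403, -0.915], [-0.002, -0.915, 0.403], [-1.0, 0.002, -0.0]], 'wrist_force': [0.464, -0.11, 0.181], 'moment': [0.066, 0.041, 0.005], 'gripper_width': 0.997}
side [[405.2, 0.0, 254.6], [0.0, 405.2, 190.8], [0.0, 0.0, 1.0]] [-0.08888931  0.          0.          0.          0.        ] [[1.0, -0.026, 0.017, -0.636], [-0.008, -0.748, -0.664, 0.064], [0.03, 0.663, -0.748, 1.065], [0.0, 0.0, 0.0, 1.0]]
mat 0.72 [253.7 244.6] 2484 212 265 176 283
tin_1_center 0.74 [246.  172.6] 612 231 255 158 194
ball_center 0.55 [239.5 189.9] 375 230 250 182 203
bucket_floor 0.42 [243.3 213.5] 659 228 253 197 228
tub 0.55 [204.2 121.6] 1626 185 225 99 145
tape 0.58 [321.8 281.2] 1106 294 337 263 308
cartridge 0.88 [309.7 160. ] 1304 295 327 129 190
top [[461.9, 0.0, 254.9], [0.0, 461.9, 187.0], [0.0, 0.0, 1.0]] [-0.06898347  0.          0.          0.          0.        ] [[-0.005, -1.0, -0.015, 0.033], [-0.996, 0.006, -0.087, 0.626], [0.087, 0.014, -0.996, 1.339], [0.0, 0.0, 0.0, 1.0]]
mat 0.83 [282.4 205.8] 3095 221 335 173 218
tin_1_center 0.91 [238.2 190.2] 396 229 251 181 202
bucket_floor 0.6 [375.9 216.3] 2036 350 400 190 241
tub 0.89 [152.1 233.6] 1866 128 177 209 256
tape 0.71 [348.8 128.9] 517 324 358 123 157
cartridge 0.85 [198.7 129.3] 1743 160 239 114 141
```

```bash
python3 - <<'E'
import cv2
for n in("side","top"):
    i=cv2.imread(f"pics/{n}0.png"); cv2.imwrite(f"pics/{n}0b.png",cv2.resize(i[80:330,110:410],None,fx=2.6,fy=2.4))
E
```

```text
(no output)
```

View pics/side0.png

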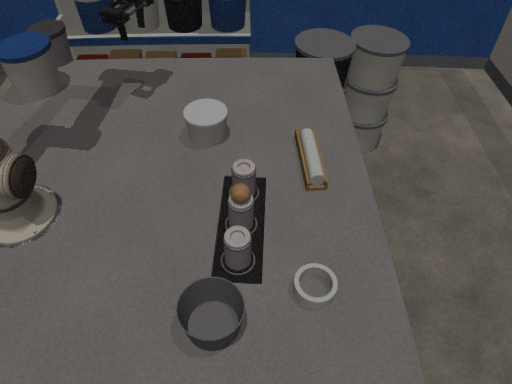

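View pics/top0.png

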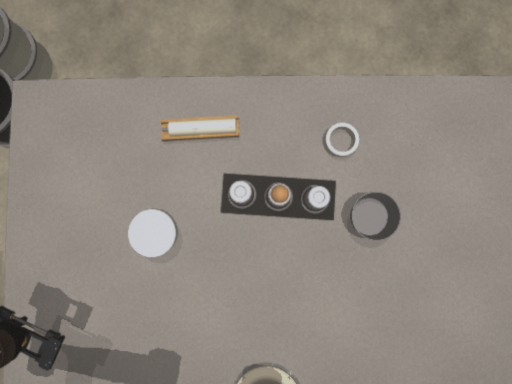

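View pics/side0b.png

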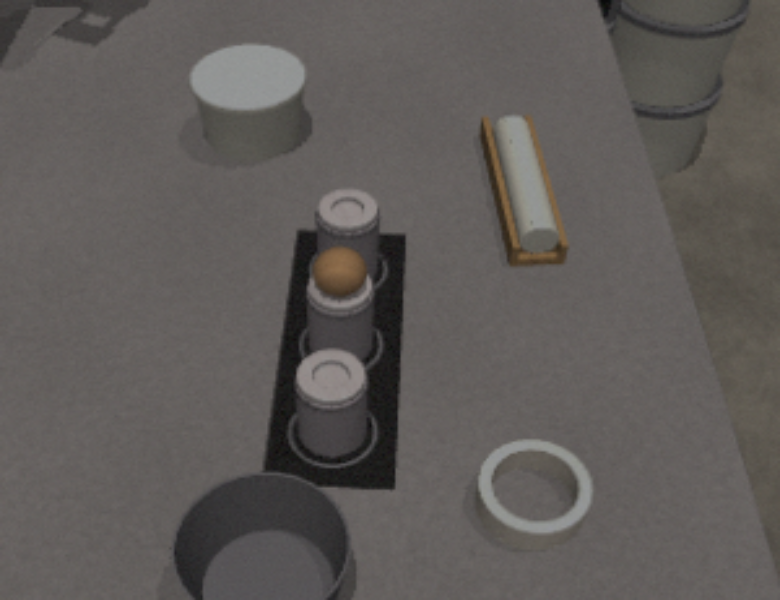

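View pics/top0b.png

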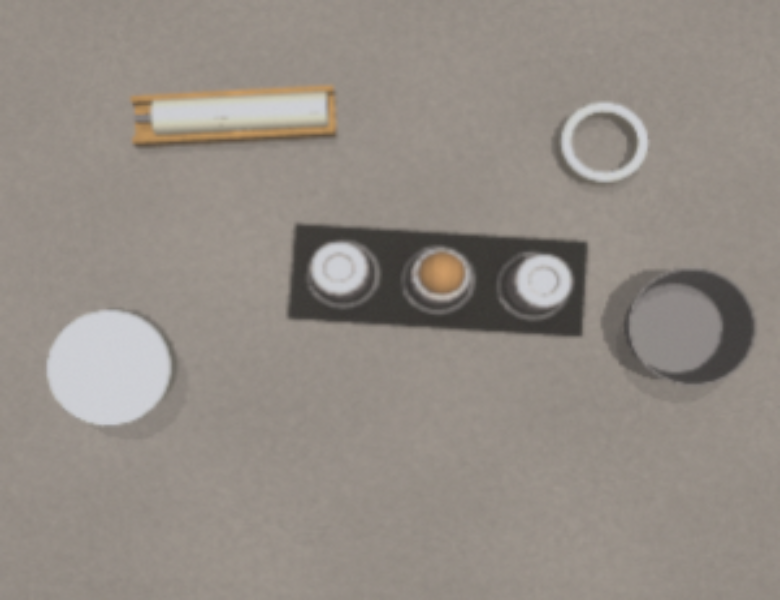

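The top picture shows three tins on the mat: lids near (240,191), (279,194) and (318,197), with the ball on the middle one. The bucket is at about (375,216), on the robot's right, and the tub at (152,233) on its left. Tape and cartridge lie beyond the mat. Next I'll turn these into positions.

```bash
cat > h.py <<'E'
import numpy as np, cv2
def ray(p,uv):
    n=cv2.undistortPoints(np.array([[uv]],float),p["mtx"],np.array(p["distortion"]))[0,0]
    V=np.array(p["view"]);R=V[:3,:3];t=V[:3,3]
    return -R.T@t, R.T@np.array([n[0],n[1],1.])
def onz(p,uv,z):
    c,d=ray(p,uv); return c+d*(z-c[2])/d[2]
def proj(p,X):
    V=np.array(p["view"]); rv=cv2.Rodrigues(V[:3,:3])[0]
    return cv2.projectPoints(np.atleast_2d(np.array(X,float)),rv,V[:3,3],p["mtx"],np.array(p["distortion"]))[0][:,0]
def tri(ps,uvs):
    A=np.zeros((3,3));b=np.zeros(3)
    for p,uv in zip(ps,uvs):
        c,d=ray(p,uv);d/=np.linalg.norm(d);M=np.eye(3)-np.outer(d,d);A+=M;b+=M@c
    return np.linalg.solve(A,b)
def cent(m,lo,hi,minA=60):
    n,l,st,c=cv2.connectedComponentsWithStats(m.astype(np.uint8))
    return [(c[i],st[i].tolist()) for i in range(1,n) if st[i][4]>=minA and lo[0]<=c[i][0]<=hi[0] and lo[1]<=c[i][1]<=hi[1]]
E
python3 - <<'E'
from h import *; import pickle
d=pickle.load(open("d0.pkl","rb"))
T,S=d["top"],d["side"]
g=cv2.cvtColor(T["pixels"],cv2.COLOR_RGB2GRAY)
hsv=cv2.cvtColor(T["pixels"],cv2.COLOR_RGB2HSV)
print("gray row mat", g[180,215:345:6], g[210,215:345:6])
m=np.zeros_like(g);m[165:226,212:341]=(g[165:226,212:341]<60)
pts=np.argwhere(m)[:,::-1].astype(np.float32)
# rectangle in world plane z=.006
W=np.array([onz(T,q,.006)[:2] for q in pts],np.float32)
r_=cv2.minAreaRect(W*1000);print("mat rect",r_)
for n,p in d.items():
    h=cv2.cvtColor(p["pixels"],cv2.COLOR_RGB2HSV)
    roi=((200,150),(340,240)) if n=="top" else ((210,150),(275,270))
    print(n,"ball",cent((h[:,:,0]<20)&(h[:,:,1]>110)&(h[:,:,2]>60),*roi))
    gg=cv2.cvtColor(p["pixels"],cv2.COLOR_RGB2GRAY)
    print(n,"white",cent((gg>(165 if n=="top" else 120)),*roi,40))
E
```

```text
gray row mat [148 144  63  62  99  91  61  59  57  58  58  57  58  60  59  61  61  65
  72  98 125 146] [149  73  61  61  58  58  58  58  56  59  90  88  56  58  57  66  71  67
  86  58 137 140]
mat rect ((598.9838256835938, -41.47798156738281), (326.07769775390625, 110.70922088623047), 85.83027648925781)
side ball [(array([240.44029851, 192.07089552]), [231, 183, 20, 20, 268])]
side white [(array([243.3373494 , 166.48594378]), [233, 159, 22, 16, 249]), (array([241.65671642, 203.14925373]), [229, 195, 24, 13, 67]), (array([236.84924623, 236.20854271]), [224, 226, 26, 21, 398])]
top ball [(array([279.69354839, 193.27419355]), [272, 186, 16, 15, 186])]
top white [(array([239.97971014, 191.15072464]), [230, 181, 21, 21, 345]), (array([318.59643917, 196.71216617]), [309, 187, 21, 21, 337])]
```

```bash
python3 - <<'E'
from h import *; import pickle
d=pickle.load(open("d0.pkl","rb"))
T,S=d["top"],d["side"]
g=cv2.cvtColor(T["pixels"],cv2.COLOR_RGB2GRAY)
m=(g<105).astype(np.uint8)
n,l,st,c=cv2.connectedComponentsWithStats(m); k=l[178,262]; print(st[k])
pts=np.argwhere(l==k)[:,::-1].astype(np.float32)
hull=cv2.convexHull(pts)[:,0]
W=np.array([onz(T,q,.006)[:2] for q in hull],np.float32)
rc=cv2.minAreaRect(W*1000);print("mat rect",rc, np.round(cv2.boxPoints(rc)))
c=np.array(rc[0]);
w,h=rc[1];a=np.radians(rc[2]); ax=np.array([np.cos(a),np.sin(a)]) if w>h else np.array([-np.sin(a),np.cos(a)])
if ax[1]<0: ax=-ax
for s in(110,0,-110): print("place",c+ax*s)
for name,uv in (("L",(239.98,191.15)),("R",(318.6,196.71))): print(name,onz(T,uv,.106), onz(T,uv,.104))
print("side L",onz(S,(243.3,166.5),.104),"R",onz(S,(236.85,236.2),.104))
b=tri([T,S],[(279.69,193.27),(240.44,192.07)]);print("ball",b,onz(T,(279.69,193.27),.125),onz(S,(240.44,192.07),.125))
# bucket: floor (light disc in top view) and rim
cv2.imwrite("pics/bk.png",cv2.resize(T["pixels"][180:255,335:410,::-1],None,fx=7,fy=7,interpolation=cv2.INTER_CUBIC))
cv2.imwrite("pics/bks.png",cv2.resize(S["pixels"][270:355,165:260,::-1],None,fx=6,fy=6,interpolation=cv2.INTER_CUBIC))
E
```

```text
[ 221  173  115   47 3179]
mat rect ((599.3152465820312, -39.162200927734375), (338.862548828125, 119.31600189208984), 85.7945785522461) [[ 527. -204.]
 [ 646. -213.]
 [ 671.  125.]
 [ 552.  134.]]
place [607.38182871  70.54162878]
place [599.31524658 -39.16220093]
place [ 591.24866445 -148.86603064]
L [0.60760719 0.07012194 0.106     ] [0.60776472 0.07021518 0.104     ]
R [ 0.59071293 -0.14851331  0.106     ] [ 0.59084412 -0.14876105  0.104     ]
side L [0.60735897 0.07037836 0.104     ] R [ 0.59120303 -0.1497114   0.104     ]
ball [ 0.59959635 -0.03951683  0.12822021] [ 0.59959587 -0.03966417  0.125     ] [ 0.59981137 -0.03663987  0.125     ]
```

View pics/bk.png

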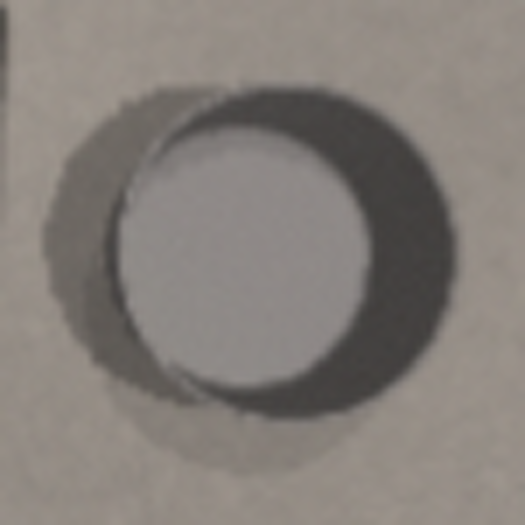

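View pics/bks.png

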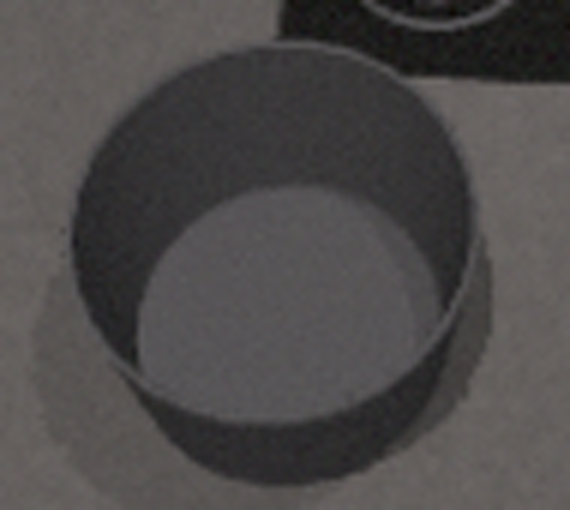

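```bash
python3 - <<'E'
from h import *; import pickle
from station import r
d=pickle.load(open("d0.pkl","rb"))
T,S=d["top"],d["side"]
f=lambda c,o,k:(o[0]+c[0]/k-.5+.5/k,o[1]+c[1]/k-.5+.5/k)
fl=onz(T,f((244,256),(335,180),7),.004); print("floor top",fl)
print("rim",onz(T,f((456,252),(335,180),7),.09),onz(T,f((290,85),(335,180),7),.09),onz(T,f((290,417),(335,180),7),.09))
# side rim: left 73,right 475 ; top 42, bottom ~420
for q in ((73,240),(475,215),(283,42),(260,422)): print("side rim",onz(S,f(q,(165,270),6),.09))
c=fl[:2]
imgs={}
for n,p in d.items():
    im=cv2.resize(p["pixels"][:,:,::-1],None,fx=3,fy=3,interpolation=cv2.INTER_CUBIC)
    def circ(c,z,rad,col):
        t=np.linspace(0,2*np.pi,60); P=np.c_[c[0]+rad*np.cos(t),c[1]+rad*np.sin(t),0*t+z]
        cv2.polylines(im,[np.int32(np.round((proj(p,P)+.5)*3))],True,col,1)
    bc=(fl[0],fl[1])
    circ(bc,.09,.07,(0,0,255)); circ(bc,.0,.058,(0,255,0)); circ(bc,.004,.055,(255,255,0))
    for t in ((.6074,.0705),(.5993,-.0392),(.5912,-.1489)): circ(t,.106,.03,(0,0,255)); circ(t,.006,.032,(0,255,0))
    o=proj(p,[[.59,-.12,.05]])[0]*3; x,y=int(o[0])-350,int(o[1])-250
    cv2.imwrite(f"pics/ov_{n}.png",im[max(y,0):y+520,max(x,0):x+700])
for i in range(3): print(r.sense()["time_s"],np.round(r.sense()["tcp_pos"],4))
E
```

```text
floor top [ 0.53805931 -0.31271756  0.004     ]
rim [ 0.53702608 -0.37845289  0.09      ] [ 0.60480366 -0.31305177  0.09      ] [ 0.47163432 -0.309621    0.09      ]
side rim [ 0.47106511 -0.31762097  0.09      ]
side rim [ 0.60510162 -0.31020923  0.09      ]
side rim [ 0.53808982 -0.24333887  0.09      ]
side rim [ 0.53616639 -0.38056779  0.09      ]
0.8 [0.2519 0.572  0.2366]
0.8 [0.2519 0.572  0.2366]
0.8 [0.2519 0.572  0.2366]
```

View pics/ov_top.png

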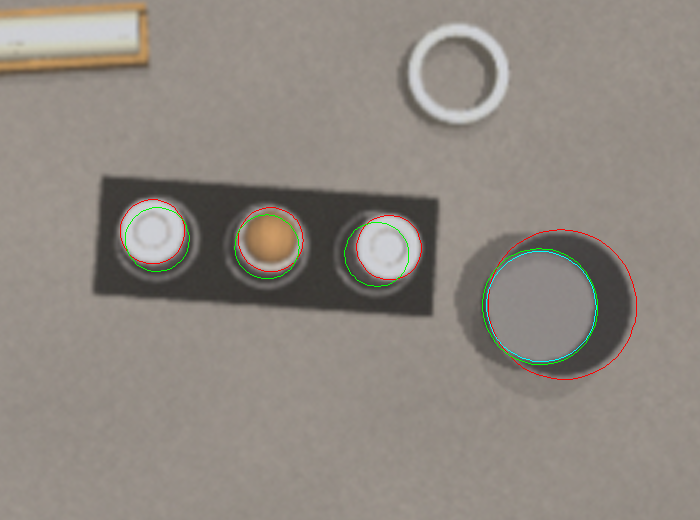

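View pics/ov_side.png

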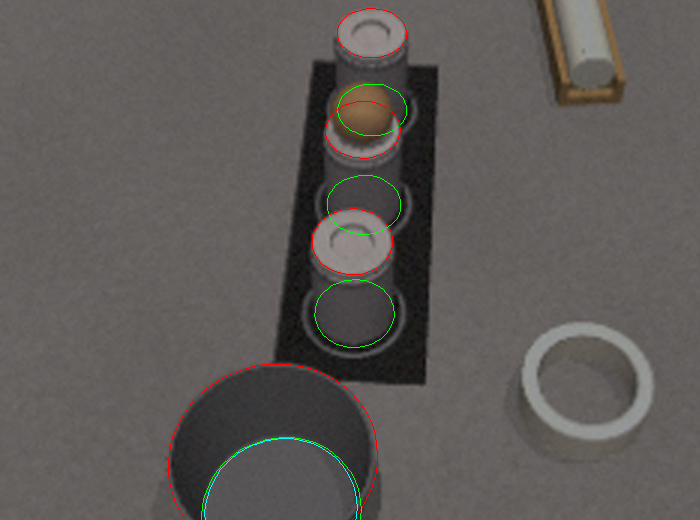

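Projected circles match the lids, bucket floor and rim in both views. Now I'll turn the jaws to lie along the mat's x.

Emit:
apply_moves(
  xyz=[
    [0,0,0],
    [0,0,0],
    [0,0,0],
    [0,0,0],
    [0,0,0],
    [0,0,0],
    [0,0,0],
    [0,0,0],
    [0,0,0],
  ],
  twist=[7.8,7.8,7.8,7.8,7.8,7.8,7.8,7.8,7.8],
  claw=[1,1,1,1,1,1,1,1,1],
)

```text
time_s: 1.7
tcp_pos: [0.2519, 0.572, 0.2368]
ee_rot: [[0.0, -0.993, 0.119], [0.0, 0.119, 0.993], [-1.0, -0.0, 0.0]]
wrist_force: [-0.7, 0.6, 0.3]
gripper_width: 1.002
```

```bash
cat > go.py <<'E'
import sys,numpy as np
from station import r
def to(x,y,z,yaw=(-.9973,.0733)):
    s=r.sense();R=np.array(s["ee_rot"]);p=np.array(s["tcp_pos"])
    dl=R.T@(np.array([x,y,z])-p); yt=R.T@np.array([yaw[0],yaw[1],0])
    print("t",round(s["time_s"],2),"tcp",p.round(4),"tool shift mm",(dl*1000).round(1),"twist",round(np.degrees(np.arctan2(yt[2],yt[1])),2),"tilt",R[2,:].round(4),"F",np.round(s["wrist_force"],2),"w",round(s["gripper_width"],3))
if __name__=="__main__": to(*map(float,sys.argv[1:4]))
E
python3 go.py .5996 -.039 .25
```

```text
t 1.7 tcp [0.2519 0.572  0.2368] tool shift mm [ -13.5 -417.9 -565.3] twist -2.62 tilt [-1.e+00 -0.e+00  4.e-04] F [-0.69  0.64  0.26] w 1.002
```

Emit:
apply_moves(
  xyz=[
    [-0.001,-0.015,-0.02],
    [-0.001,-0.027,-0.0365],
    [-0.001,-0.027,-0.0365],
    [-0.001,-0.027,-0.0365],
    [-0.001,-0.027,-0.0365],
    [-0.001,-0.027,-0.0365],
    [-0.001,-0.027,-0.0365],
    [-0.001,-0.027,-0.0365],
    [-0.001,-0.027,-0.0365],
    [-0.001,-0.027,-0.0365],
    [-0.001,-0.015,-0.02],
    [0,0,0],
  ],
  twist=[0,0,0,0,0,0,0,0,0,0,0,-2.6],
  claw=[1,1,1,1,1,1,1,1,1,1,1,1],
)

```text
time_s: 2.9
tcp_pos: [0.4864, 0.1601, 0.2489]
ee_rot: [[0.005, -0.998, 0.07], [0.004, 0.07, 0.998], [-1.0, -0.005, 0.004]]
wrist_force: [-0.6, 0.6, -0.7]
gripper_width: 1.0
```

```bash
python3 go.py .5996 -.039 .20
```

```text
t 2.9 tcp [0.4864 0.1601 0.2489] tool shift mm [  48.7 -126.7 -190.9] twist 0.19 tilt [-1.     -0.005   0.0043] F [-0.57  0.58 -0.72] w 1.0
```

Emit:
apply_moves(
  xyz=[
    [0.005,-0.022,-0.033],
    [0.01,-0.027,-0.04],
    [0.01,-0.027,-0.04],
    [0.01,-0.024,-0.037],
    [0.01,-0.018,-0.027],
    [0,-0.008,-0.012],
    [0,0,0],
  ],
  twist=[0,0,0,0,0,0,0],
  claw=[1,1,1,1,1,1,1],
)

```text
time_s: 3.6
tcp_pos: [0.6053, -0.0449, 0.2037]
ee_rot: [[0.011, -0.998, 0.068], [0.007, 0.068, 0.998], [-1.0, -0.01, 0.007]]
wrist_force: [-0.3, 0.5, 0.6]
gripper_width: 1.0
```

```bash
python3 go.py .5996 -.039 .20; python3 - <<'E'
from station import imaging; import cv2
from h import *
for n in ("top","side"):
    p=imaging.capture(n); o=proj(p,[[.6,-.04,.13]])[0]; x,y=int(o[0])-75,int(o[1])-70
    cv2.imwrite(f"pics/a_{n}.png",cv2.resize(p["pixels"][y:y+140,x:x+150,::-1],None,fx=4,fy=4,interpolation=cv2.INTER_CUBIC))
E
```

```text
t 3.6 tcp [ 0.6053 -0.0449  0.2037] tool shift mm [3.7 6.1 5.5] twist 0.3 tilt [-0.9999 -0.01    0.0073] F [-0.29  0.5   0.6 ] w 1.0
```

View pics/a_side.png

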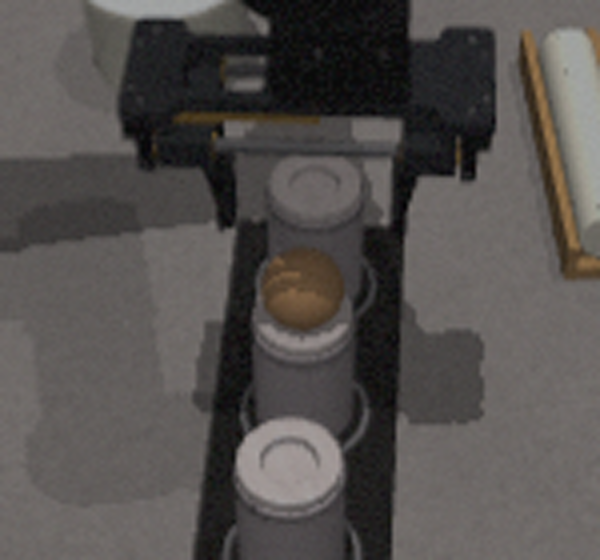

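The side view shows the open fingers straddling above the ball, which is at about (300,290) in the crop. I'll correct sideways, then go down slowly.

Emit:
apply_moves(
  xyz=[
    [0,0.006,0.0055],
    [0.01,0,0],
    [0.015,0,0],
    [0.015,0,0],
    [0.01,0,0],
    [0,0,0],
    [0,0,0],
  ],
  twist=[0,0,0,0,0,0,0],
  claw=[1,1,1,1,1,1,1],
)

```text
time_s: 4.4
tcp_pos: [0.5969, -0.0286, 0.1546]
ee_rot: [[0.015, -0.998, 0.055], [0.009, 0.055, 0.998], [-1.0, -0.015, 0.01]]
wrist_force: [0.1, 0.7, 0.2]
gripper_width: 1.0
```

```bash
python3 go.py .5996 -.039 .129
```

```text
t 4.4 tcp [ 0.5969 -0.0286  0.1546] tool shift mm [ 25.5  -2.9 -10.5] twist 1.06 tilt [-0.9998 -0.0148  0.0101] F [0.14 0.74 0.2 ] w 1.0
```

Emit:
apply_moves(
  xyz=[
    [0,0,0],
    [0,0,0],
    [0,0,0],
  ],
  twist=[0,0,0],
  claw=[1,1,1],
)

```text
time_s: 4.7
tcp_pos: [0.5977, -0.0281, 0.1562]
ee_rot: [[0.018, -0.998, 0.054], [0.01, 0.054, 0.998], [-1.0, -0.018, 0.011]]
wrist_force: [0.3, -0.3, 0.2]
gripper_width: 1.004
```

```bash
python3 go.py .5996 -.039 .129; python3 -c "
from station import r; print(r.sense()['joints'],r.sense()['joint_velocities'])"
```

```text
t 4.7 tcp [ 0.5977 -0.0281  0.1562] tool shift mm [ 27.2  -2.  -11.1] twist 1.11 tilt [-0.9998 -0.0178  0.0105] F [ 0.3  -0.34  0.18] w 1.004
[ 12.64143007  22.84487731 -10.47377988  -0.36962087 -55.53514339
 -15.53586927] [ 0.08233453 -0.24361429  0.39527596 -0.04264459 -0.02429412 -0.06993118]
```

Emit:
apply_moves(
  xyz=[
    [0,0,0],
    [0,0,0],
    [0,0,0],
    [0,0,0],
    [0,0,0],
    [0,0,0],
  ],
  twist=[0,0,0,0,0,0],
  claw=[1,1,1,1,1,1],
)

```text
time_s: 5.3
tcp_pos: [0.5982, -0.0284, 0.1571]
ee_rot: [[0.02, -0.998, 0.055], [0.01, 0.055, 0.998], [-1.0, -0.02, 0.011]]
wrist_force: [0.2, -1.7, -0.1]
gripper_width: 0.997
```

```bash
python3 go.py .5996 -.039 .129; python3 -c "
from station import r; print(r.sense()['joints'],r.sense()['joint_velocities'])"
```

```text
t 5.3 tcp [ 0.5982 -0.0284  0.1571] tool shift mm [ 28.   -1.4 -10.8] twist 1.07 tilt [-0.9997 -0.0196  0.0109] F [ 0.16 -1.72 -0.12] w 0.997
[ 12.60245328  22.79521937 -10.41629289  -0.36269225 -55.53900745
 -15.53744046] [-0.08323741  0.07985845 -0.06815693  0.04239135  0.10906111  0.05017725]
```

Emit:
apply_moves(
  xyz=[
    [0,0,-0.005],
    [0,-0.0015,-0.006],
    [0,0,0],
    [0,0,0],
  ],
  twist=[0.5,0.5,0,0],
  claw=[1,1,1,1],
)

```text
time_s: 5.7
tcp_pos: [0.599, -0.0407, 0.1569]
ee_rot: [[0.02, -0.997, 0.074], [0.01, 0.074, 0.997], [-1.0, -0.019, 0.011]]
wrist_force: [0.4, -0.2, -1.1]
gripper_width: 1.002
```

```bash
python3 go.py .5996 -.039 .129
```

```text
t 5.7 tcp [ 0.599  -0.0407  0.1569] tool shift mm [27.9  0.1  1.5] twist -0.03 tilt [-0.9998 -0.0191  0.0112] F [ 0.45 -0.18 -1.1 ] w 1.002
```

Emit:
apply_moves(
  xyz=[
    [0.008,0,0.001],
    [0.01,0,0],
    [0.008,0,0],
    [0,0,0],
  ],
  twist=[0,0,0,0],
  claw=[1,1,1,1],
)

```text
time_s: 6.1
tcp_pos: [0.5992, -0.0393, 0.128]
ee_rot: [[0.019, -0.997, 0.074], [0.01, 0.074, 0.997], [-1.0, -0.018, 0.011]]
wrist_force: [-0.4, -0.1, -0.3]
gripper_width: 1.001
```

```bash
python3 go.py .5996 -.039 .129;python3 - <<'E'
from station import imaging; import cv2
from h import *
for n in ("top","side"):
    p=imaging.capture(n); o=proj(p,[[.6,-.04,.13]])[0]; x,y=int(o[0])-75,int(o[1])-70
    cv2.imwrite(f"pics/b_{n}.png",cv2.resize(p["pixels"][y:y+140,x:x+150,::-1],None,fx=5,fy=4,interpolation=cv2.INTER_CUBIC))
E
```

```text
t 6.1 tcp [ 0.5992 -0.0393  0.128 ] tool shift mm [-1.  -0.4  0.4] twist -0.05 tilt [-0.9998 -0.0178  0.0113] F [-0.4  -0.07 -0.28] w 1.001
```

View pics/b_side.png

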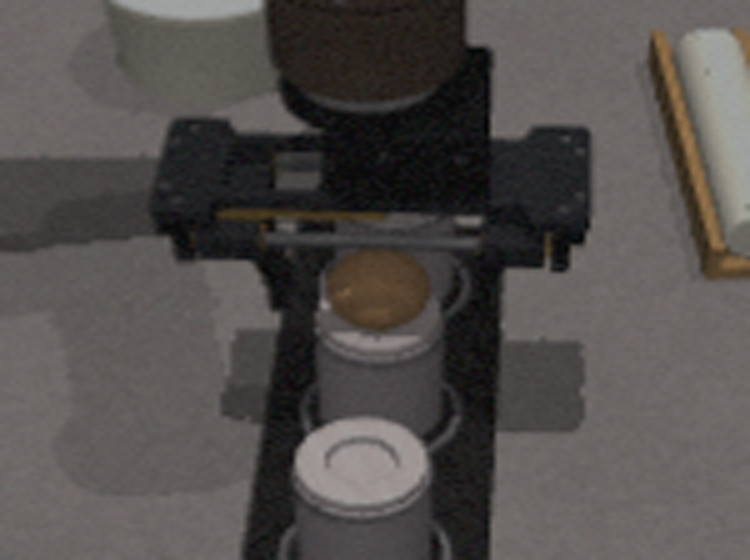

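The ball sits between the fingers, so I'll close.

Emit:
apply_moves(
  xyz=[
    [0,0,0],
    [0,0,0],
    [0,0,0],
    [0,0,0],
    [0,0,0],
    [0,0,0],
  ],
  twist=[0,0,0,0,0,0],
  claw=[0.5,0.4,0.3,0.3,0.3,0.3],
)

```text
time_s: 6.8
tcp_pos: [0.6002, -0.0393, 0.1307]
ee_rot: [[0.022, -0.997, 0.074], [0.01, 0.074, 0.997], [-1.0, -0.021, 0.011]]
wrist_force: [-2.3, 0.3, 1.1]
gripper_width: 0.559
```

```bash
python3 go.py .5996 -.039 .129
```

```text
t 6.8 tcp [ 0.6002 -0.0393  0.1307] tool shift mm [1.7 0.6 0.2] twist -0.01 tilt [-0.9997 -0.0211  0.0115] F [-2.32  0.34  1.08] w 0.559
```

Emit:
apply_moves(
  xyz=[
    [-0.008,0,0],
    [-0.012,0,0],
    [-0.02,0,0],
    [-0.02,0,0],
    [-0.015,0,0],
    [-0.008,0,0],
    [0,0,0],
  ],
  twist=[0,0,0,0,0,0,0],
  claw=[0.3,0.3,0.3,0.3,0.3,0.3,0.3],
)

```text
time_s: 7.5
tcp_pos: [0.5997, -0.0402, 0.2219]
ee_rot: [[0.028, -0.997, 0.073], [0.01, 0.073, 0.997], [-1.0, -0.027, 0.012]]
wrist_force: [-0.8, -0.2, 0.2]
gripper_width: 0.554
```

```bash
python3 go.py .538 -.3125 .20;python3 - <<'E'
from station import imaging; import cv2
from h import *
for n in ("top","side"):
    p=imaging.capture(n); o=proj(p,[[.6,-.04,.17]])[0]; x,y=int(o[0])-75,int(o[1])-70
    cv2.imwrite(f"pics/c_{n}.png",cv2.resize(p["pixels"][y:y+140,x:x+150,::-1],None,fx=5,fy=4,interpolation=cv2.INTER_CUBIC))
E
```

```text
t 7.5 tcp [ 0.5997 -0.0402  0.2219] tool shift mm [  17.4   42.1 -276.3] twist 0.01 tilt [-0.9996 -0.0273  0.0122] F [-0.85 -0.15  0.16] w 0.554
```

View pics/c_side.png

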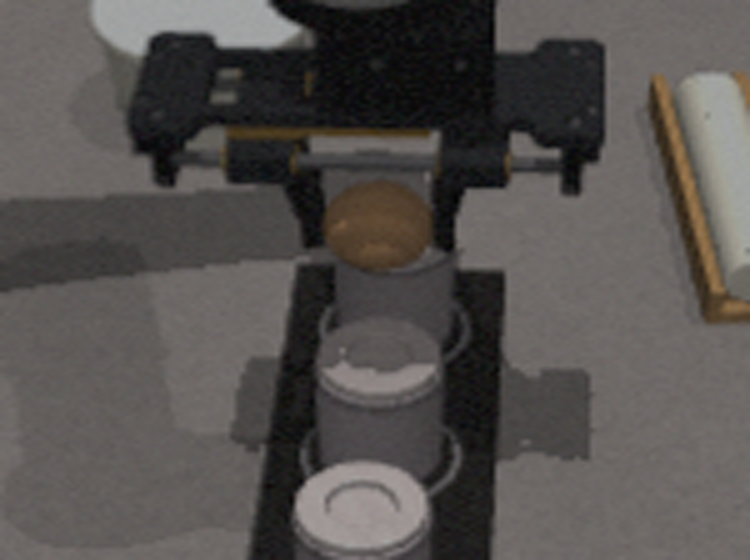

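The side picture shows the ball lifted clear of the middle tin, held near the fingertips at (380,225) in the crop. Now over to the bucket.

Emit:
apply_moves(
  xyz=[
    [0,0.002,-0.015],
    [0.002,0.005,-0.033],
    [0.002,0.006,-0.038],
    [0.002,0.006,-0.038],
    [0.002,0.006,-0.038],
    [0.002,0.006,-0.038],
    [0.002,0.005,-0.033],
    [0,0.003,-0.02],
    [0,0,-0.008],
    [0,0,0],
  ],
  twist=[0,0,0,0,0,0,0,0,0,0],
  claw=[0.3,0.3,0.3,0.3,0.3,0.3,0.3,0.3,0.3,0.3],
)

```text
time_s: 8.6
tcp_pos: [0.5315, -0.3108, 0.1923]
ee_rot: [[0.004, -0.997, 0.075], [0.014, 0.075, 0.997], [-1.0, -0.003, 0.014]]
wrist_force: [-0.3, -0.3, 0.3]
gripper_width: 0.562
```

```bash
python3 go.py .538 -.3125 .15
```

```text
t 8.6 tcp [ 0.5315 -0.3108  0.1923] tool shift mm [42.3 -6.5 -1.8] twist -0.07 tilt [-0.9999 -0.0034  0.0143] F [-0.26 -0.31  0.3 ] w 0.562
```

Emit:
apply_moves(
  xyz=[
    [0,-0.006,-0.001],
    [0.01,0,0],
    [0.018,0,0],
    [0.02,0,0],
    [0.018,0,0],
    [0.01,0,0],
    [0,0,0],
  ],
  twist=[0,0,0,0,0,0,0],
  claw=[0.3,0.3,0.3,0.3,0.3,0.3,0.3],
)

```text
time_s: 9.3
tcp_pos: [0.5406, -0.3044, 0.111]
ee_rot: [[0.004, -0.998, 0.066], [0.016, 0.066, 0.998], [-1.0, -0.003, 0.016]]
wrist_force: [-1.1, 0.2, -0.1]
gripper_width: 0.56
```

```bash
python3 go.py .538 -.3125 .038;python3 - <<'E'
from station import imaging; import cv2
from h import *
for n in ("top","side"):
    p=imaging.capture(n); o=proj(p,[[.54,-.31,.1]])[0]; x,y=max(int(o[0])-75,0),min(int(o[1])-70,244)
    cv2.imwrite(f"pics/d_{n}.png",cv2.resize(p["pixels"][y:y+140,x:x+150,::-1],None,fx=5,fy=4,interpolation=cv2.INTER_CUBIC)); print(x,y)
E
```

```text
t 9.3 tcp [ 0.5406 -0.3044  0.111 ] tool shift mm [72.8  2.2 -9.4] twist 0.44 tilt [-0.9999 -0.0027  0.016 ] F [-1.06  0.24 -0.08] w 0.56
301 144
136 233
```

View pics/d_side.png

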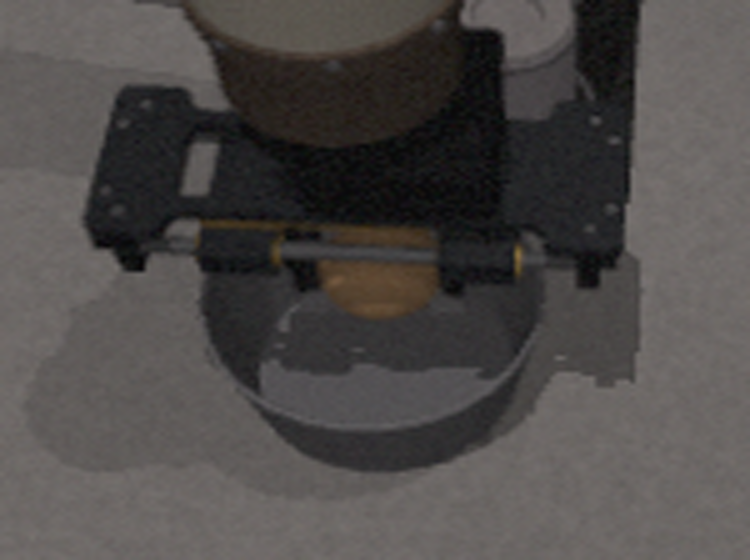

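View pics/d_top.png

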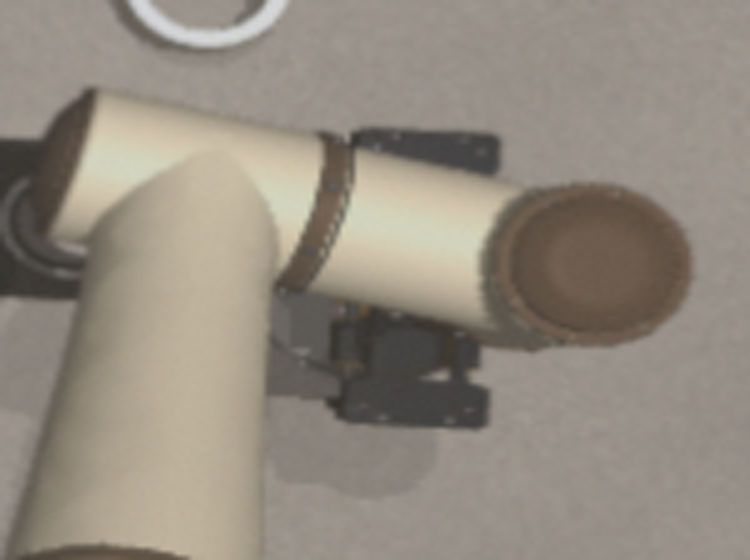

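The side view shows the ball just inside the bucket's rim at (380,280) in the crop. The wrist link is high above the neighbouring tin. I'll centre and continue down.

Emit:
apply_moves(
  xyz=[
    [0,0.001,-0.004],
    [0,0.001,-0.0045],
    [0.01,0,0],
    [0.012,0,0],
    [0.012,0,0],
    [0.008,0,0],
    [0,0,0],
  ],
  twist=[0,0.4,0,0,0,0,0],
  claw=[0.3,0.3,0.3,0.3,0.3,0.3,0.3],
)

```text
time_s: 10.1
tcp_pos: [0.5405, -0.3144, 0.0699]
ee_rot: [[0.012, -0.997, 0.073], [0.013, 0.074, 0.997], [-1.0, -0.011, 0.013]]
wrist_force: [-0.2, -0.7, -0.0]
gripper_width: 0.556
```

```bash
python3 go.py .538 -.3125 .038
```

```text
t 10.1 tcp [ 0.5405 -0.3144  0.0699] tool shift mm [31.9  3.   1.3] twist -0.01 tilt [-0.9998 -0.0109  0.0135] F [-0.18 -0.73 -0.01] w 0.556
```

Emit:
apply_moves(
  xyz=[
    [0.008,0.001,0],
    [0.01,0.001,0],
    [0.008,0,0],
    [0.004,0,0],
  ],
  twist=[0,0,0,0],
  claw=[0.3,0.3,0.3,0.3],
)

```text
time_s: 10.5
tcp_pos: [0.5391, -0.3139, 0.0375]
ee_rot: [[0.012, -0.997, 0.073], [0.012, 0.073, 0.997], [-1.0, -0.011, 0.013]]
wrist_force: [-0.2, 0.3, -0.0]
gripper_width: 0.561
```

```bash
python3 go.py .538 -.3125 .038;python3 - <<'E'
from station import imaging; import cv2
from h import *
for n in ("side",):
    p=imaging.capture(n); o=proj(p,[[.54,-.31,.1]])[0]; x,y=max(int(o[0])-75,0),min(int(o[1])-70,244)
    cv2.imwrite(f"pics/e_{n}.png",cv2.resize(p["pixels"][y:y+140,x:x+150,::-1],None,fx=5,fy=4,interpolation=cv2.INTER_CUBIC)); print(x,y)
E
```

```text
t 10.5 tcp [ 0.5391 -0.3139  0.0375] tool shift mm [-0.5  1.2  1.3] twist 0.02 tilt [-0.9998 -0.0114  0.0131] F [-0.15  0.31 -0.02] w 0.561
136 233
```

View pics/e_side.png

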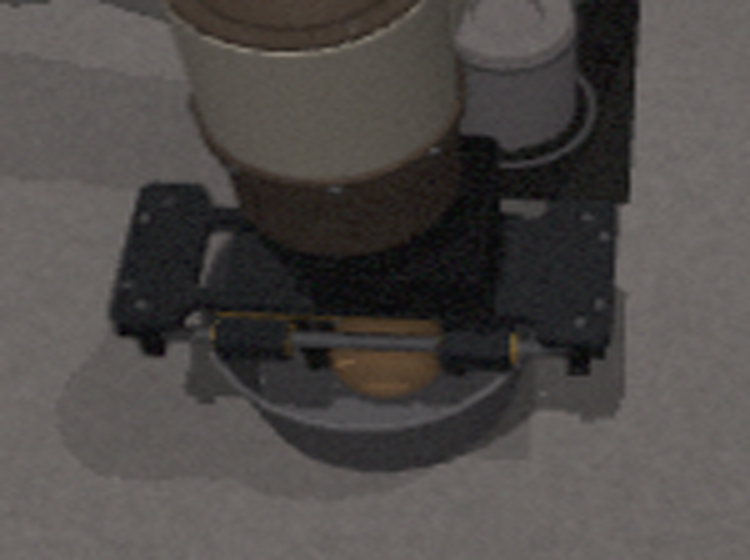

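No contact force, and the ball is about 4 mm above the floor. I'll open only partly.

Emit:
apply_moves(
  xyz=[
    [0,0,0],
    [0,0,0],
    [0,0,0],
    [0,0,0],
  ],
  twist=[0,0,0,0],
  claw=[0.62,0.7,0.75,0.75],
)

```text
time_s: 10.95
tcp_pos: [0.5398, -0.3141, 0.038]
ee_rot: [[0.014, -0.997, 0.073], [0.012, 0.073, 0.997], [-1.0, -0.013, 0.012]]
wrist_force: [0.8, -0.0, -0.1]
gripper_width: 0.731
```

Emit:
apply_moves(
  xyz=[
    [-0.01,0,0],
    [-0.02,0,0],
    [-0.03,0,0],
    [-0.035,0,0],
    [-0.035,0,0],
    [-0.02,0,0],
    [-0.008,0,0],
    [0,0,0],
  ],
  twist=[0,0,0,0,0,0,0,0],
  claw=[0.75,0.75,0.75,0.75,1,1,1,1],
)

```text
time_s: 11.75
tcp_pos: [0.5377, -0.3166, 0.2086]
ee_rot: [[0.019, -0.997, 0.072], [0.009, 0.072, 0.997], [-1.0, -0.018, 0.01]]
wrist_force: [0.4, -0.4, 0.3]
gripper_width: 0.974
```

```bash
python3 go.py .6074 .0705 .19;python3 - <<'E'
from station import imaging; import cv2
from h import *
for n in ("side","top"):
    p=imaging.capture(n)
    cv2.imwrite(f"pics/f_{n}.png",p["pixels"][:,:,::-1])
E
```

```text
t 11.75 tcp [ 0.5377 -0.3166  0.2086] tool shift mm [ 23.3 -41.1 390.9] twist 0.06 tilt [-0.9998 -0.018   0.01  ] F [ 0.39 -0.43  0.27] w 0.974
```

View pics/f_side.png

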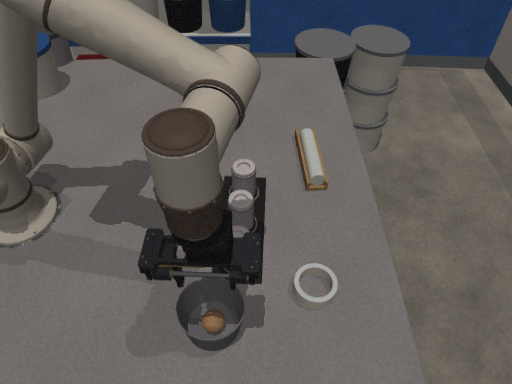

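The side picture shows the ball at (213,321), resting on the bucket floor. Now over to the left tin.

Emit:
apply_moves(
  xyz=[
    [0,-0.002,0.018],
    [0.002,-0.004,0.036],
    [0.002,-0.004,0.04],
    [0.002,-0.004,0.04],
    [0.002,-0.005,0.042],
    [0.002,-0.005,0.042],
    [0.002,-0.005,0.042],
    [0.002,-0.004,0.04],
    [0.002,-0.004,0.035],
    [0.002,-0.003,0.025],
    [0,0,0.01],
    [0,0,0],
  ],
  twist=[0,0,0,0,0,0,0,0,0,0,0,0],
  claw=[1,1,1,1,1,1,1,1,1,1,1,1],
)

```text
time_s: 13.05
tcp_pos: [0.5962, 0.0633, 0.1677]
ee_rot: [[-0.028, -0.997, 0.078], [0.009, 0.078, 0.997], [-1.0, 0.029, 0.006]]
wrist_force: [0.3, 0.3, 0.2]
gripper_width: 0.996
```

Emit:
apply_moves(
  xyz=[
    [0,0,0],
    [0,0,0],
  ],
  twist=[0,0,0],
  claw=[1,1],
)

```text
schema error: expected 2 entries
```

```bash
python3 go.py .6074 .0705 .150
```

```text
t 13.05 tcp [0.5962 0.0633 0.1677] tool shift mm [ 17.4 -11.1   7.9] twist -0.29 tilt [-0.9996  0.0289  0.0064] F [0.35 0.29 0.2 ] w 0.996
```

Emit:
apply_moves(
  xyz=[
    [0,-0.005,0.003],
    [0,-0.005,0.003],
    [0,0,0],
    [0,0,0],
  ],
  twist=[0,-0.3,0,0],
  claw=[1,1,1,1],
)

```text
time_s: 13.45
tcp_pos: [0.6065, 0.0652, 0.1658]
ee_rot: [[-0.032, -0.997, 0.077], [0.007, 0.077, 0.997], [-0.999, 0.032, 0.005]]
wrist_force: [-0.4, 0.5, 0.6]
gripper_width: 0.997
```

```bash
python3 go.py .6074 .0705 .150
```

```text
t 13.45 tcp [0.6065 0.0652 0.1658] tool shift mm [15.8 -1.   5.3] twist -0.2 tilt [-0.9995  0.0324  0.0049] F [-0.4   0.47  0.63] w 0.997
```

Emit:
apply_moves(
  xyz=[
    [0,-0.0005,0.005],
    [0,0,0],
    [0,0,0],
    [0,0,0],
    [0,0,0],
    [0,0,0],
  ],
  twist=[0,0,0,0,0,0],
  claw=[1,1,1,1,1,1],
)

```text
time_s: 14.05
tcp_pos: [0.6073, 0.0691, 0.1666]
ee_rot: [[-0.031, -0.996, 0.079], [0.008, 0.079, 0.997], [-0.999, 0.032, 0.005]]
wrist_force: [0.5, 0.2, 0.2]
gripper_width: 0.999
```

```bash
python3 go.py .6074 .0705 .150; python3 -c "
from station import r; s=r.sense();print(s['joints'].round(2) if hasattr(s['joints'],'round') else s['joints'],s['effort'])"
```

```text
t 14.05 tcp [0.6073 0.0691 0.1666] tool shift mm [16.6 -0.5  1.3] twist -0.32 tilt [-0.9995  0.0315  0.0054] F [0.55 0.23 0.22] w 0.999
[ 21.12  24.7   -5.47  -1.21 -61.33 -25.04] [-9.84971586e-03 -3.99118745e+01  1.73283112e+01  3.89489606e+00
 -5.48195327e-02 -2.29125784e-03]
```

Emit:
apply_moves(
  xyz=[
    [-0.04,0,0],
    [-0.045,0,0],
    [-0.045,0,0],
    [0.015,0,0],
    [0.02,0,0],
    [0.02,0,0],
    [0.02,0,0],
    [0.02,0,0],
    [0.015,0,0],
    [0,0,0],
  ],
  twist=[0,0,0,0,0,0,0,0,0,0],
  claw=[1,1,1,1,1,1,1,1,1,1],
)

```text
time_s: 15.05
tcp_pos: [0.6084, 0.069, 0.1886]
ee_rot: [[-0.026, -0.997, 0.079], [0.009, 0.079, 0.997], [-1.0, 0.027, 0.007]]
wrist_force: [-0.6, 0.1, 0.2]
gripper_width: 1.004
```

```bash
python3 go.py .6074 .0705 .150
```

```text
t 15.05 tcp [0.6084 0.069  0.1886] tool shift mm [38.6  0.1  1.1] twist -0.31 tilt [-0.9996  0.0266  0.0072] F [-0.64  0.09  0.15] w 1.004
```

Emit:
apply_moves(
  xyz=[
    [0.015,-0.001,0],
    [0.025,-0.001,0],
    [0.025,0,0],
    [0.02,0,0],
    [0.01,0,0],
    [0,0,0],
  ],
  twist=[0,0,0,0,0,0],
  claw=[1,1,1,1,1,1],
)

```text
time_s: 15.65
tcp_pos: [0.6123, 0.0705, 0.096]
ee_rot: [[-0.015, -0.997, 0.077], [0.011, 0.077, 0.997], [-1.0, 0.016, 0.009]]
wrist_force: [-0.4, 0.7, 0.8]
gripper_width: 0.999
```

```bash
python3 go.py .6074 .0705 .064
```

```text
t 15.65 tcp [0.6123 0.0705 0.096 ] tool shift mm [32.1  4.4 -0.7] twist -0.21 tilt [-0.9998  0.0158  0.0094] F [-0.4   0.66  0.8 ] w 0.999
```

Emit:
apply_moves(
  xyz=[
    [0,0.003,0],
    [0.006,0.001,0],
    [0.01,0,0],
    [0.01,0,0],
    [0.005,0,0],
  ],
  twist=[0,0,0,0,0],
  claw=[1,1,1,1,1],
)

```text
time_s: 16.15
tcp_pos: [0.6108, 0.0722, 0.068]
ee_rot: [[-0.006, -0.997, 0.076], [0.013, 0.076, 0.997], [-1.0, 0.007, 0.013]]
wrist_force: [-0.3, 0.0, -0.7]
gripper_width: 1.003
```

```bash
python3 go.py .6074 .0705 .064
```

```text
t 16.15 tcp [0.6108 0.0722 0.068 ] tool shift mm [ 4.   3.2 -2. ] twist -0.15 tilt [-0.9999  0.0066  0.0127] F [-0.28  0.   -0.67] w 1.003
```

Emit:
apply_moves(
  xyz=[
    [0.002,0.003,-0.001],
    [0.001,0.001,-0.001],
    [0,0,0],
  ],
  twist=[0,0,0],
  claw=[1,1,1],
)

```text
time_s: 16.45
tcp_pos: [0.6056, 0.0701, 0.0633]
ee_rot: [[-0.008, -0.997, 0.076], [0.012, 0.076, 0.997], [-1.0, 0.009, 0.012]]
wrist_force: [-0.7, -0.4, -0.4]
gripper_width: 1.001
```

```bash
python3 go.py .6074 .0705 .064
```

```text
t 16.45 tcp [0.6056 0.0701 0.0633] tool shift mm [-0.8 -1.8  0.5] twist -0.15 tilt [-0.9999  0.009   0.0116] F [-0.69 -0.41 -0.37] w 1.001
```

Emit:
apply_moves(
  xyz=[
    [0,-0.0015,0],
    [0,0,0],
    [0,0,0],
    [0,0,0],
    [0,0,0],
    [0,0,0],
  ],
  twist=[0,0,0,0,0,0],
  claw=[0.85,0.78,0.74,0.6,0.5,0.5],
)

```text
time_s: 17.05
tcp_pos: [0.6072, 0.07, 0.0641]
ee_rot: [[-0.008, -0.997, 0.076], [0.012, 0.076, 0.997], [-1.0, 0.009, 0.012]]
wrist_force: [-0.1, -0.2, 0.4]
gripper_width: 0.732
```

```bash
python3 go.py .6074 .0705 .064
```

```text
t 17.05 tcp [0.6072 0.07   0.0641] tool shift mm [ 0.1 -0.2  0.5] twist -0.15 tilt [-0.9999  0.0087  0.0119] F [-0.08 -0.24  0.38] w 0.732
```

Emit:
apply_moves(
  xyz=[
    [-0.006,0,0],
    [-0.01,0,0],
    [-0.012,0,0],
    [-0.008,0,0],
    [0,0,0],
    [0,0,0],
    [0,0,0],
  ],
  twist=[0,0,0,0,0,0,0],
  claw=[0.5,0.5,0.5,0.5,0.5,0.5,0.5],
)

```text
time_s: 17.75
tcp_pos: [0.6058, 0.0693, 0.1013]
ee_rot: [[-0.012, -0.997, 0.078], [0.013, 0.077, 0.997], [-1.0, 0.013, 0.012]]
wrist_force: [-0.3, -0.3, -4.4]
gripper_width: 0.725
```

```bash
python3 go.py .6072 .070 .064; python3 -c "
from station import r,imaging; s=r.sense();print(s['wrist_force'],s['effort'],s['moment'])
import cv2
p=imaging.capture('side');cv2.imwrite('pics/g.png',cv2.resize(p['pixels'][110:280,170:350,::-1],None,fx=4,fy=3.5))
for i in range(3): imaging.capture('top'); print(r.sense()['wrist_force'],r.sense()['tcp_pos'])"
```

```text
t 17.75 tcp [0.6058 0.0693 0.1013] tool shift mm [37.3 -1.9  0.4] twist -0.24 tilt [-0.9999  0.0127  0.0116] F [-0.29 -0.3  -4.41] w 0.725
[-0.28965707 -0.3022155  -4.41489426] [-6.35082964e-03 -4.35557628e+01  1.70534974e+01  4.03116032e+00
 -2.87020078e-02 -8.23021473e-04] [ 0.00350413 -0.10185533  0.07329479]
[-0.17127857 -0.31352517 -4.35733413] [0.60554448 0.06918246 0.10099427]
[ 0.62466771  0.06420337 -3.51767778] [0.60551201 0.06914375 0.10087724]
[-0.5409443   0.08704203 -4.37832705] [0.60554555 0.06915512 0.10085954]
```

View pics/g.png

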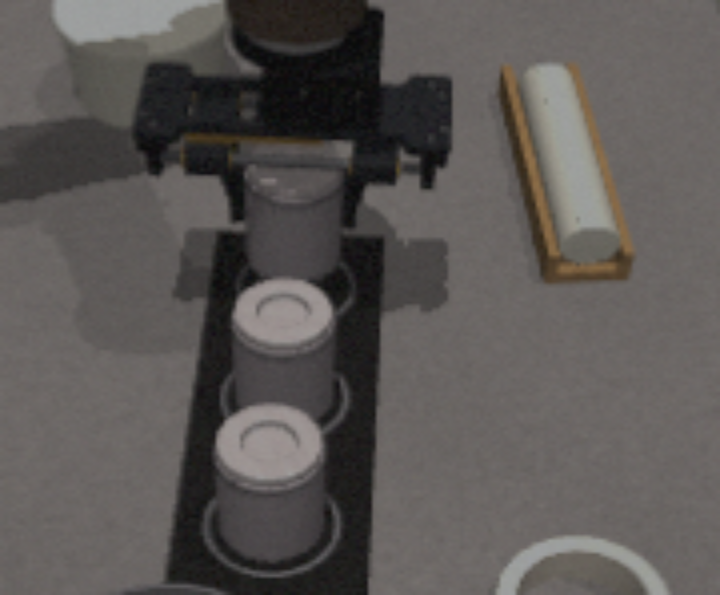

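The side picture shows the left tin at about (293,220) in the crop, lifted and upright. It weighs about 4.2 N. Now I'll set it back.

Emit:
apply_moves(
  xyz=[
    [0.006,-0.001,0],
    [0.01,-0.0005,0.0005],
    [0.01,0,0],
    [0.005,0,0],
    [0.002,0,0],
  ],
  twist=[0,0,0,0,0],
  claw=[0.5,0.5,0.5,0.5,0.5],
)

```text
time_s: 18.45
tcp_pos: [0.6062, 0.0698, 0.0641]
ee_rot: [[-0.015, -0.997, 0.077], [0.011, 0.077, 0.997], [-1.0, 0.016, 0.01]]
wrist_force: [-5.3, 1.3, 13.1]
gripper_width: 0.731
```

```bash
python3 go.py .6074 .0705 .064
```

```text
t 18.45 tcp [0.6062 0.0698 0.0641] tool shift mm [ 0.1 -1.2  0.8] twist -0.23 tilt [-0.9998  0.0159  0.0099] F [-5.31  1.3  13.06] w 0.731
```

Emit:
apply_moves(
  xyz=[
    [-0.0005,0,0],
    [0,0,0],
    [0,0,0],
    [0,0,0],
    [0,0,0],
  ],
  twist=[0,0,0,0,0],
  claw=[0.74,0.8,0.9,1,1],
)

```text
time_s: 18.95
tcp_pos: [0.6089, 0.0703, 0.0673]
ee_rot: [[-0.008, -0.997, 0.076], [0.012, 0.076, 0.997], [-1.0, 0.009, 0.011]]
wrist_force: [1.5, 0.0, 0.6]
gripper_width: 0.962
```

Emit:
apply_moves(
  xyz=[
    [-0.01,0,0],
    [-0.02,0,0],
    [-0.02,0,0],
    [-0.02,0,0],
    [-0.015,0,0],
    [-0.005,0,0],
    [0,0,0],
  ],
  twist=[0,0,0,0,0,0,0],
  claw=[1,1,1,1,1,1,1],
)

```text
time_s: 19.65
tcp_pos: [0.6114, 0.0693, 0.1666]
ee_rot: [[-0.001, -0.997, 0.075], [0.013, 0.075, 0.997], [-1.0, 0.002, 0.013]]
wrist_force: [0.2, 0.2, -0.7]
gripper_width: 1.0
```

```bash
python3 go.py .5993 -.0392 .15
```

```text
t 19.65 tcp [0.6114 0.0693 0.1666] tool shift mm [  15.2    3.9 -109.3] twist -0.09 tilt [-0.9999  0.0025  0.0127] F [ 0.17  0.17 -0.66] w 1.0
```

Now to the middle tin at a moderate pace.

Emit:
apply_moves(
  xyz=[
    [0,0.001,-0.01],
    [0,0.001,-0.02],
    [0,0.001,-0.025],
    [0,0.001,-0.025],
    [0,0,-0.018],
    [0,0,-0.008],
    [0,0,0],
    [0,0,0],
  ],
  twist=[0,0,0,0,0,0,0,0],
  claw=[1,1,1,1,1,1,1,1],
)

```text
time_s: 20.45
tcp_pos: [0.5944, -0.0427, 0.1586]
ee_rot: [[-0.014, -0.997, 0.076], [0.011, 0.075, 0.997], [-1.0, 0.015, 0.01]]
wrist_force: [-0.5, -0.7, 0.5]
gripper_width: 0.999
```

```bash
python3 go.py .5993 -.0392 .064; python3 - <<'E'
from station import imaging
from h import *
p=imaging.capture("side")
cv2.imwrite("pics/h.png",cv2.resize(p["pixels"][110:280,170:350,::-1],None,fx=4,fy=3.5))
for m in imaging.regions_of("tin_1_center",p)[:4]:
    print(round(m["p"],2),np.round(m["centre"],1))
E
```

```text
t 20.45 tcp [ 0.5944 -0.0427  0.1586] tool shift mm [94.6 -6.1  2.9] twist -0.13 tilt [-0.9998  0.015   0.0104] F [-0.48 -0.67  0.51] w 0.999
0.78 [243.2 178.8]
```

View pics/h.png

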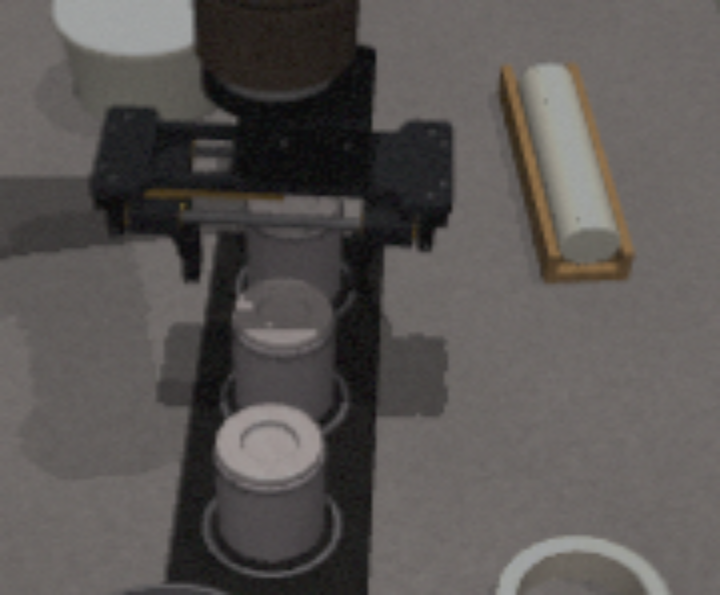

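The left tin stands back in its circle at about (293,260) in the crop. Next, the middle tin.

Emit:
apply_moves(
  xyz=[
    [0,-0.004,0.0025],
    [0.01,0,0],
    [0.02,0,0],
    [0.02,0,0],
    [0.01,0,0],
    [0,0,0],
  ],
  twist=[0,0,0,0,0,0],
  claw=[1,1,1,1,1,1],
)

```text
time_s: 21.15
tcp_pos: [0.5994, -0.0354, 0.0954]
ee_rot: [[-0.012, -0.997, 0.07], [0.012, 0.07, 0.997], [-1.0, 0.013, 0.011]]
wrist_force: [0.2, 0.6, 0.4]
gripper_width: 1.0
```

```bash
python3 go.py .5993 -.0392 .064
```

```text
t 21.15 tcp [ 0.5994 -0.0354  0.0954] tool shift mm [31.4 -0.6 -4.1] twist 0.2 tilt [-0.9999  0.013   0.0112] F [0.23 0.57 0.39] w 1.0
```

Emit:
apply_moves(
  xyz=[
    [0,0,-0.0035],
    [0.008,0,0],
    [0.012,0,0],
    [0.009,0,0],
    [0.001,0,0],
    [0,0,0],
  ],
  twist=[0,0,0,0,0,0],
  claw=[1,1,1,1,1,1],
)

```text
time_s: 21.75
tcp_pos: [0.6002, -0.0385, 0.0645]
ee_rot: [[-0.009, -0.998, 0.069], [0.012, 0.069, 0.998], [-1.0, 0.01, 0.011]]
wrist_force: [-0.1, -0.6, 0.0]
gripper_width: 0.997
```

```bash
python3 go.py .5993 -.0392 .064
```

```text
t 21.75 tcp [ 0.6002 -0.0385  0.0645] tool shift mm [ 0.5  0.8 -0.7] twist 0.24 tilt [-0.9999  0.0096  0.0115] F [-0.1  -0.62  0.  ] w 0.997
```

Emit:
apply_moves(
  xyz=[
    [0,0.0005,-0.0005],
    [0,0,0],
    [0,0,0],
    [0,0,0],
    [0,0,0],
    [0,0,0],
  ],
  twist=[0,0,0,0,0,0],
  claw=[0.85,0.78,0.74,0.6,0.5,0.5],
)

```text
time_s: 22.35
tcp_pos: [0.5989, -0.039, 0.0653]
ee_rot: [[-0.01, -0.998, 0.069], [0.012, 0.069, 0.998], [-1.0, 0.011, 0.012]]
wrist_force: [-0.3, 0.6, -1.3]
gripper_width: 0.734
```

```bash
python3 go.py .5993 -.0392 .064
```

```text
t 22.35 tcp [ 0.5989 -0.039   0.0653] tool shift mm [ 1.3 -0.5 -0.2] twist 0.23 tilt [-0.9999  0.0105  0.0116] F [-0.28  0.55 -1.34] w 0.734
```

Emit:
apply_moves(
  xyz=[
    [-0.006,0,0],
    [-0.01,0,0],
    [-0.012,0,0],
    [-0.008,0,0],
    [0,0,0],
    [0,0,0],
    [0,0,0],
  ],
  twist=[0,0,0,0,0,0,0],
  claw=[0.5,0.5,0.5,0.5,0.5,0.5,0.5],
)

```text
time_s: 23.05
tcp_pos: [0.596, -0.0395, 0.1004]
ee_rot: [[-0.018, -0.997, 0.072], [0.013, 0.072, 0.997], [-1.0, 0.019, 0.012]]
wrist_force: [-0.3, 0.7, -6.8]
gripper_width: 0.729
```

```bash
python3 go.py .5989 -.039 .065; python3 -c "
from station import r,imaging; s=r.sense();print(s['wrist_force'],s['effort'],s['moment'])
import cv2
p=imaging.capture('side');cv2.imwrite('pics/i.png',cv2.resize(p['pixels'][110:280,170:350,::-1],None,fx=4,fy=3.5))
for i in range(3): imaging.capture('top'); print(r.sense()['wrist_force'],r.sense()['tcp_pos'])"
```

```text
t 23.05 tcp [ 0.596  -0.0395  0.1004] tool shift mm [35.4 -3.5  0.2] twist 0.08 tilt [-0.9998  0.0186  0.0121] F [-0.26  0.74 -6.82] w 0.729
[-0.26306685  0.74107056 -6.82423029] [-9.07105888e-03 -4.42139983e+01  1.76864505e+01  4.30406392e+00
 -6.01013401e-02 -1.36106784e-03] [ 0.02008337 -0.1182081  -0.05345455]
[-0.13949084 -0.61926387 -6.87861435] [ 0.59582369 -0.03947558  0.10011171]
[ 0.22057691 -0.04181788 -6.78218366] [ 0.59583983 -0.03949407  0.10007635]
[ 0.10678219  0.33385807 -6.3661597 ] [ 0.59587899 -0.03949555  0.10008319]
```

View pics/i.png

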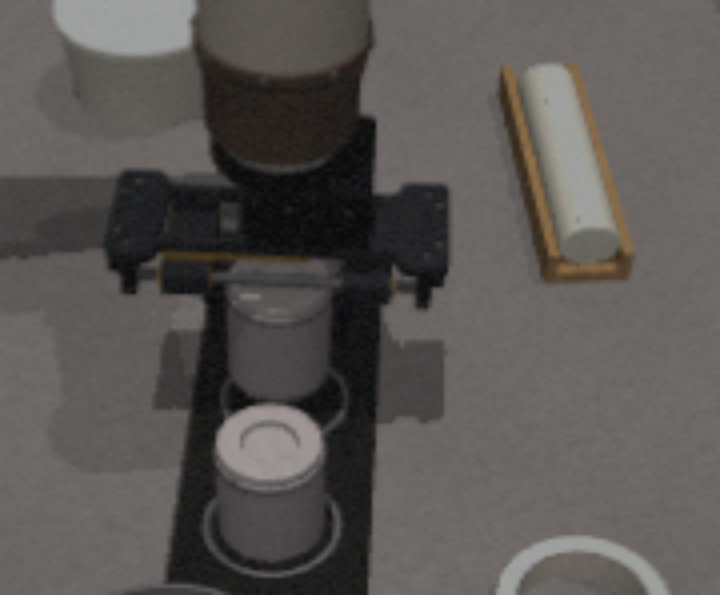

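The middle tin at (280,340) in the crop is lifted upright and weighs about 6.7 N. I'll set it back on its place.

Emit:
apply_moves(
  xyz=[
    [0.004,-0.0015,0],
    [0.008,-0.001,0],
    [0.01,0,0],
    [0.007,0,0],
  ],
  twist=[0,0,0,0],
  claw=[0.5,0.5,0.5,0.5],
)

```text
time_s: 23.65
tcp_pos: [0.5984, -0.0392, 0.0689]
ee_rot: [[-0.017, -0.997, 0.072], [0.013, 0.072, 0.997], [-1.0, 0.018, 0.012]]
wrist_force: [-0.8, 0.6, -6.2]
gripper_width: 0.734
```

```bash
python3 go.py .5993 -.0392 .065
```

```text
t 23.65 tcp [ 0.5984 -0.0392  0.0689] tool shift mm [ 3.9 -0.9  0. ] twist 0.08 tilt [-0.9998  0.0184  0.0121] F [-0.78  0.58 -6.16] w 0.734
```

Emit:
apply_moves(
  xyz=[
    [0.002,-0.0005,0],
    [0.002,0,0],
  ],
  twist=[0,0],
  claw=[0.5,0.5],
)

```text
time_s: 23.85
tcp_pos: [0.5979, -0.0394, 0.0654]
ee_rot: [[-0.022, -0.997, 0.07], [0.012, 0.07, 0.997], [-1.0, 0.022, 0.01]]
wrist_force: [-7.6, 2.6, 18.4]
gripper_width: 0.728
```

```bash
python3 go.py .5993 -.0392 .065
```

```text
t 23.85 tcp [ 0.5979 -0.0394  0.0654] tool shift mm [ 0.4 -1.4  0.3] twist 0.17 tilt [-0.9997  0.0224  0.01  ] F [-7.57  2.64 18.4 ] w 0.728
```

On the mat, with 18 N of contact. I'll back off slightly, release and rise.

Emit:
apply_moves(
  xyz=[
    [-0.0005,0,0],
    [0,0,0],
    [0,0,0],
    [0,0,0],
    [0,0,0],
  ],
  twist=[0,0,0,0,0],
  claw=[0.74,0.8,0.9,1,1],
)

```text
time_s: 24.35
tcp_pos: [0.6023, -0.0393, 0.0705]
ee_rot: [[-0.011, -0.998, 0.068], [0.011, 0.068, 0.998], [-1.0, 0.011, 0.01]]
wrist_force: [0.1, 0.1, -0.5]
gripper_width: 0.962
```

Emit:
apply_moves(
  xyz=[
    [-0.01,0,0],
    [-0.02,0,0],
    [-0.02,0,0],
    [-0.02,0,0],
    [-0.015,0,0],
    [-0.005,0,0],
    [0,0,0],
  ],
  twist=[0,0,0,0,0,0,0],
  claw=[1,1,1,1,1,1,1],
)

```text
time_s: 25.05
tcp_pos: [0.6061, -0.0407, 0.1694]
ee_rot: [[-0.002, -0.998, 0.067], [0.01, 0.067, 0.998], [-1.0, 0.003, 0.01]]
wrist_force: [-0.1, 0.4, -0.6]
gripper_width: 1.001
```

```bash
python3 go.py .5912 -.1489 .15
```

```text
t 25.05 tcp [ 0.6061 -0.0407  0.1694] tool shift mm [  18.3    7.5 -109.2] twist 0.38 tilt [-0.9999  0.0028  0.0103] F [-0.08  0.38 -0.6 ] w 1.001
```

Emit:
apply_moves(
  xyz=[
    [0,0.001,-0.01],
    [0,0.001,-0.02],
    [0,0.001,-0.024],
    [0,0,-0.024],
    [0,0,-0.018],
    [0,0,-0.008],
    [0,0,0],
    [0,0,0],
  ],
  twist=[0.3,0,0,0,0,0,0,0],
  claw=[1,1,1,1,1,1,1,1],
)

```text
time_s: 25.85
tcp_pos: [0.5909, -0.1502, 0.1615]
ee_rot: [[-0.015, -0.997, 0.074], [0.011, 0.074, 0.997], [-1.0, 0.015, 0.01]]
wrist_force: [-0.9, -0.2, -0.2]
gripper_width: 0.996
```

```bash
python3 go.py .5912 -.1489 .064; python3 - <<'E'
from station import imaging
from h import *
p=imaging.capture("side")
cv2.imwrite("pics/j.png",cv2.resize(p["pixels"][130:300,170:350,::-1],None,fx=4,fy=3.5))
E
```

```text
t 25.85 tcp [ 0.5909 -0.1502  0.1615] tool shift mm [97.5 -1.7  0.3] twist -0.05 tilt [-0.9998  0.0154  0.01  ] F [-0.86 -0.22 -0.24] w 0.996
```

View pics/j.png

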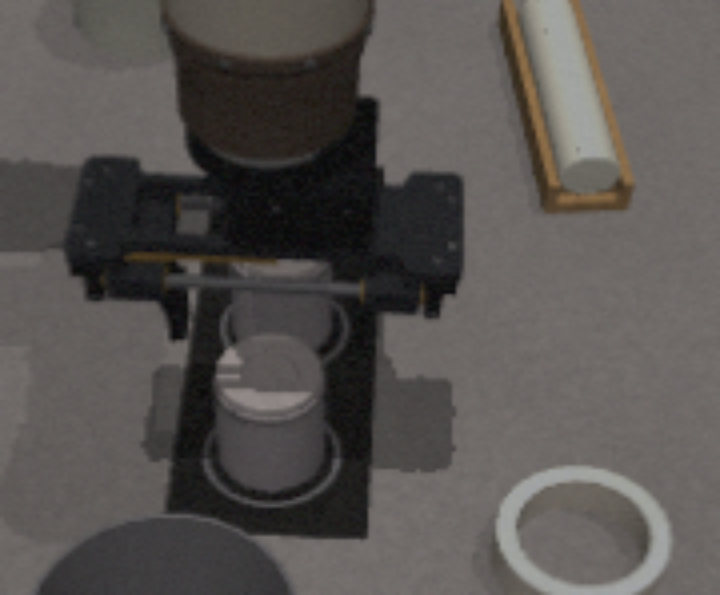

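The middle tin is back in its circle at (283,300) in the crop. Gripper is over the right tin, so I'll lower onto it.

Emit:
apply_moves(
  xyz=[
    [0.01,-0.001,0],
    [0.02,0,0],
    [0.02,0,0],
    [0.015,0,0],
    [0.005,0,0],
  ],
  twist=[0,0,0,0,0],
  claw=[1,1,1,1,1],
)

```text
time_s: 26.4
tcp_pos: [0.5922, -0.1453, 0.0882]
ee_rot: [[-0.012, -0.998, 0.069], [0.012, 0.068, 0.998], [-1.0, 0.013, 0.011]]
wrist_force: [-0.9, 0.3, 0.1]
gripper_width: 0.997
```

```bash
python3 go.py .5912 -.1489 .064
```

```text
t 26.4 tcp [ 0.5922 -0.1453  0.0882] tool shift mm [24.2  0.4 -3.9] twist 0.27 tilt [-0.9999  0.0128  0.0108] F [-0.92  0.31  0.07] w 0.997
```

Emit:
apply_moves(
  xyz=[
    [0,0,-0.0035],
    [0.007,0,0],
    [0.01,0,0],
    [0.006,0,0],
    [0,0,0],
  ],
  twist=[0,0,0,0,0],
  claw=[1,1,1,1,1],
)

```text
time_s: 26.9
tcp_pos: [0.5924, -0.1477, 0.0637]
ee_rot: [[-0.011, -0.998, 0.067], [0.012, 0.067, 0.998], [-1.0, 0.012, 0.011]]
wrist_force: [0.4, 0.6, -1.2]
gripper_width: 1.0
```

```bash
python3 go.py .5912 -.1489 .064
```

```text
t 26.9 tcp [ 0.5924 -0.1477  0.0637] tool shift mm [-0.3  1.1 -1.3] twist 0.38 tilt [-0.9999  0.0117  0.0108] F [ 0.44  0.62 -1.19] w 1.0
```

Emit:
apply_moves(
  xyz=[
    [0,0.001,-0.001],
    [0,0,0],
    [0,0,0],
    [0,0,0],
    [0,0,0],
    [0,0,0],
  ],
  twist=[0,0,0,0,0,0],
  claw=[0.85,0.78,0.74,0.6,0.5,0.5],
)

```text
time_s: 27.5
tcp_pos: [0.5913, -0.1489, 0.0645]
ee_rot: [[-0.01, -0.998, 0.067], [0.011, 0.067, 0.998], [-1.0, 0.011, 0.011]]
wrist_force: [0.5, 0.1, -1.7]
gripper_width: 0.732
```

Emit:
apply_moves(
  xyz=[
    [-0.006,0,0],
    [-0.01,0,0],
    [-0.012,0,0],
    [-0.008,0,0],
    [0,0,0],
    [0,0,0],
    [0,0,0],
  ],
  twist=[0,0,0,0,0,0,0],
  claw=[0.5,0.5,0.5,0.5,0.5,0.5,0.5],
)

```text
time_s: 28.2
tcp_pos: [0.5914, -0.1491, 0.1038]
ee_rot: [[-0.01, -0.998, 0.068], [0.012, 0.067, 0.998], [-1.0, 0.011, 0.012]]
wrist_force: [-0.7, -0.2, -2.2]
gripper_width: 0.732
```

```bash
python3 go.py .5912 -.1489 .064; python3 -c "
from station import r,imaging; s=r.sense();print(s['wrist_force'],s['effort'],s['moment'])
import cv2
p=imaging.capture('side');cv2.imwrite('pics/k.png',cv2.resize(p['pixels'][130:300,170:350,::-1],None,fx=4,fy=3.5))
for i in range(3): imaging.capture('top'); print(r.sense()['wrist_force'],r.sense()['tcp_pos'])"
```

```text
t 28.2 tcp [ 0.5914 -0.1491  0.1038] tool shift mm [39.8 -0.2 -0.3] twist 0.33 tilt [-0.9999  0.0108  0.0115] F [-0.66 -0.19 -2.16] w 0.732
[-0.66203597 -0.19202033 -2.15948195] [-3.49520233e-03 -4.26369917e+01  1.66338944e+01  3.85552391e+00
 -1.26478433e-03 -6.09229683e-04] [ 0.05971064 -0.07512902  0.01177877]
[-0.77672216 -0.19851409 -2.42707661] [ 0.59115651 -0.14908345  0.103382  ]
[-0.99799052 -0.58601127 -2.88389128] [ 0.59112336 -0.14910313  0.10326297]
[-0.40343631 -0.10646696 -3.3769267 ] [ 0.59115674 -0.14911581  0.10323133]
```

View pics/k.png

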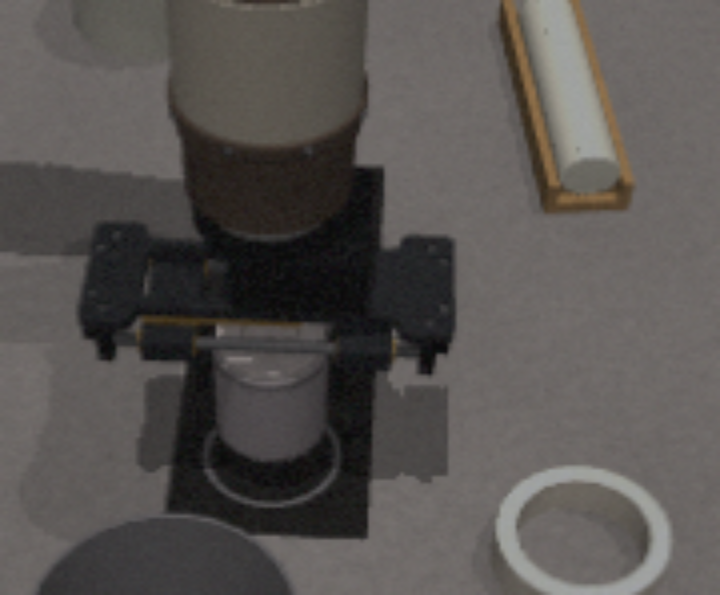

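The right tin, at (270,400) in the crop, is lifted upright and weighs about 2.7 N. So the middle tin, at 6.7 N, is the full one. Setting the right one back.

Emit:
apply_moves(
  xyz=[
    [0.005,0,0],
    [0.01,0,0],
    [0.011,0,0],
    [0.008,0,0],
  ],
  twist=[0,0,0,0],
  claw=[0.5,0.5,0.5,0.5],
)

```text
time_s: 28.8
tcp_pos: [0.5909, -0.1486, 0.0666]
ee_rot: [[-0.011, -0.998, 0.068], [0.012, 0.067, 0.998], [-1.0, 0.011, 0.011]]
wrist_force: [-1.5, -0.2, -2.7]
gripper_width: 0.731
```

```bash
python3 go.py .5912 -.1489 .064
```

```text
t 28.8 tcp [ 0.5909 -0.1486  0.0666] tool shift mm [ 2.6 -0.4 -0.3] twist 0.33 tilt [-0.9999  0.0115  0.0115] F [-1.54 -0.2  -2.69] w 0.731
```

Emit:
apply_moves(
  xyz=[
    [0.002,0,0],
    [0.0005,0,0],
  ],
  twist=[0,0],
  claw=[0.5,0.5],
)

```text
time_s: 29.0
tcp_pos: [0.5904, -0.1487, 0.0645]
ee_rot: [[-0.014, -0.998, 0.066], [0.011, 0.066, 0.998], [-1.0, 0.014, 0.01]]
wrist_force: [-2.1, 0.8, 6.8]
gripper_width: 0.732
```

```bash
python3 go.py .5912 -.1489 .064
```

```text
t 29.0 tcp [ 0.5904 -0.1487  0.0645] tool shift mm [ 0.5 -0.8 -0.2] twist 0.42 tilt [-0.9998  0.0143  0.0102] F [-2.14  0.8   6.84] w 0.732
```

Emit:
apply_moves(
  xyz=[
    [0,0,0],
    [0,0,0],
    [0,0,0],
    [0,0,0],
    [0,0,0],
  ],
  twist=[0,0,0,0,0],
  claw=[0.74,0.8,0.9,1,1],
)

```text
time_s: 29.5
tcp_pos: [0.5915, -0.1489, 0.0649]
ee_rot: [[-0.011, -0.998, 0.065], [0.01, 0.065, 0.998], [-1.0, 0.012, 0.01]]
wrist_force: [-0.2, 0.4, -0.3]
gripper_width: 0.964
```

Emit:
apply_moves(
  xyz=[
    [-0.01,0,0],
    [-0.02,0,0],
    [-0.02,0,0],
    [-0.02,0,0],
    [-0.015,0,0],
    [-0.005,0,0],
    [0,0,0],
  ],
  twist=[0,0,0,0,0,0,0],
  claw=[1,1,1,1,1,1,1],
)

```text
time_s: 30.2
tcp_pos: [0.5934, -0.1503, 0.1621]
ee_rot: [[-0.008, -0.998, 0.065], [0.009, 0.065, 0.998], [-1.0, 0.009, 0.009]]
wrist_force: [-0.4, 0.3, -0.1]
gripper_width: 0.997
```

```bash
python3 go.py .599 -.0392 .15; python3 - <<'E'
from station import imaging
from h import *
p=imaging.capture("side")
cv2.imwrite("pics/l.png",cv2.resize(p["pixels"][130:300,170:350,::-1],None,fx=4,fy=3.5))
E
```

```text
t 30.2 tcp [ 0.5934 -0.1503  0.1621] tool shift mm [ 13.1   1.5 111.2] twist 0.49 tilt [-0.9999  0.0089  0.0087] F [-0.35  0.34 -0.15] w 0.997
```

View pics/l.png

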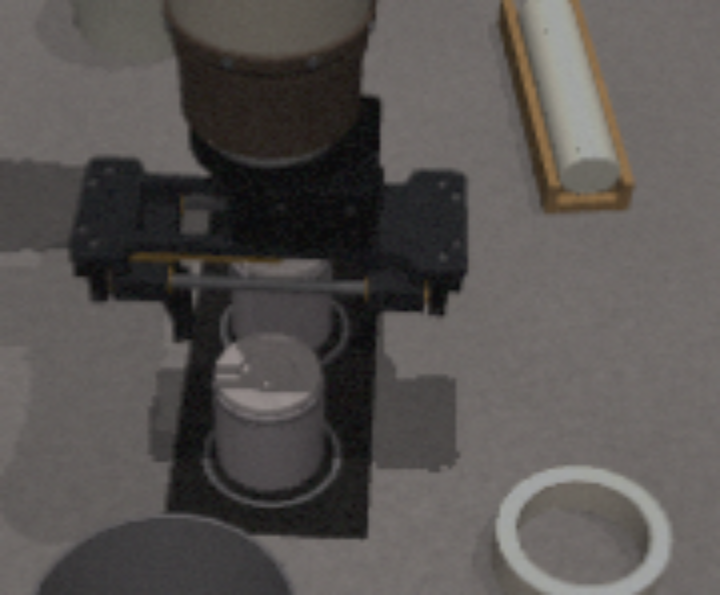

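The right tin is back in its circle at (270,410) in the crop. Back to the middle tin.

Emit:
apply_moves(
  xyz=[
    [0,0,0.01],
    [-0.001,0,0.02],
    [-0.001,0,0.025],
    [-0.001,0,0.025],
    [0,0,0.018],
    [0,0,0.008],
    [0,0,0],
    [0,0,0],
  ],
  twist=[0,0,0,0,0,0,0.3,0],
  claw=[1,1,1,1,1,1,1,1],
)

```text
time_s: 31.05
tcp_pos: [0.5964, -0.0382, 0.158]
ee_rot: [[-0.023, -0.997, 0.072], [0.009, 0.072, 0.997], [-1.0, 0.024, 0.007]]
wrist_force: [-0.0, 0.5, -0.3]
gripper_width: 1.002
```

```bash
python3 go.py .599 -.0392 .064
```

```text
t 31.05 tcp [ 0.5964 -0.0382  0.158 ] tool shift mm [93.9 -4.9 -1.4] twist 0.09 tilt [-0.9997  0.0239  0.0072] F [-0.01  0.45 -0.33] w 1.002
```

Emit:
apply_moves(
  xyz=[
    [0,-0.003,-0.001],
    [0.01,0,0],
    [0.02,0,0],
    [0.02,0,0],
    [0.01,0,0],
    [0,0,0],
  ],
  twist=[0,0,0,0,0,0],
  claw=[1,1,1,1,1,1],
)

```text
time_s: 31.65
tcp_pos: [0.5976, -0.0431, 0.0937]
ee_rot: [[-0.024, -0.997, 0.078], [0.009, 0.078, 0.997], [-1.0, 0.025, 0.007]]
wrist_force: [0.2, -0.2, -0.2]
gripper_width: 0.998
```

```bash
python3 go.py .599 -.0392 .064
```

```text
t 31.65 tcp [ 0.5976 -0.0431  0.0937] tool shift mm [29.7 -1.8  3.8] twist -0.27 tilt [-0.9997  0.0248  0.007 ] F [ 0.25 -0.2  -0.24] w 0.998
```

Emit:
apply_moves(
  xyz=[
    [0,-0.0015,0.0035],
    [0.008,0,0],
    [0.012,0,0],
    [0.008,0,0],
    [0,0,0],
  ],
  twist=[-0.2,0,0,0,0],
  claw=[1,1,1,1,1],
)

```text
time_s: 32.15
tcp_pos: [0.6003, -0.0395, 0.0652]
ee_rot: [[-0.02, -0.997, 0.075], [0.009, 0.074, 0.997], [-1.0, 0.021, 0.008]]
wrist_force: [-0.6, -0.5, 0.2]
gripper_width: 1.005
```

```bash
python3 go.py .599 -.0392 .064
```

```text
t 32.15 tcp [ 0.6003 -0.0395  0.0652] tool shift mm [1.3 1.3 0.2] twist -0.07 tilt [-0.9997  0.0211  0.0076] F [-0.61 -0.53  0.21] w 1.005
```

Before the final lift I'll take out some of the 1.2° tool tilt. Earlier unloaded up moves reduced it.

Emit:
apply_moves(
  xyz=[
    [-0.01,0,0],
    [-0.02,0,0],
    [-0.02,0,0],
    [-0.02,0,0],
    [-0.015,0,0],
    [-0.02,0,0],
    [-0.02,0,0],
    [-0.02,0,0],
    [-0.015,0,0],
    [-0.005,0,0],
    [0,0,0],
  ],
  twist=[0,0,0,0,0,0,0,0,0,0,0],
  claw=[1,1,1,1,1,1,1,1,1,1,1],
)

```text
time_s: 33.25
tcp_pos: [0.605, -0.0414, 0.248]
ee_rot: [[-0.008, -0.997, 0.073], [0.009, 0.073, 0.997], [-1.0, 0.009, 0.008]]
wrist_force: [0.1, -0.1, -0.1]
gripper_width: 1.002
```

```bash
python3 go.py .599 -.0392 .064;python3 - <<'E'
from station import imaging
from h import *
p=imaging.capture("side")
cv2.imwrite("pics/m.png",p["pixels"][:,:,::-1])
E
```

```text
t 33.25 tcp [ 0.605  -0.0414  0.248 ] tool shift mm [184.    4.6   0.3] twist 0.02 tilt [-0.9999  0.0087  0.0082] F [ 0.11 -0.08 -0.06] w 1.002
```

View pics/m.png

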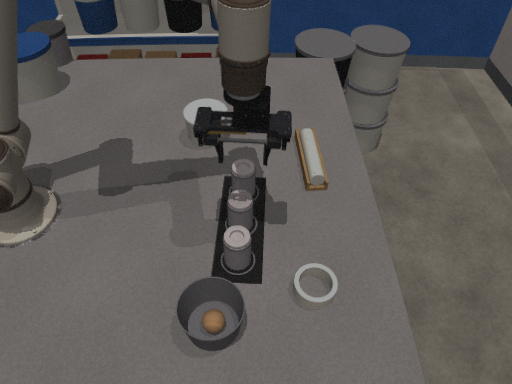

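All three tins stand in their circles and the ball is in the bucket at (213,321). Down onto the middle tin again.

Emit:
apply_moves(
  xyz=[
    [0.01,0.002,0],
    [0.02,0.001,0],
    [0.025,0,0],
    [0.025,0,0],
    [0.025,0,0],
    [0.02,0,0],
    [0.01,0,0],
    [0,0,0],
  ],
  twist=[0,0,0,0,0,0,0,0],
  claw=[1,1,1,1,1,1,1,1],
)

```text
time_s: 34.1
tcp_pos: [0.5925, -0.0406, 0.0964]
ee_rot: [[-0.026, -0.997, 0.075], [0.008, 0.075, 0.997], [-1.0, 0.027, 0.006]]
wrist_force: [0.2, 0.3, -0.7]
gripper_width: 1.003
```

```bash
python3 go.py .599 -.0392 .064
```

```text
t 34.1 tcp [ 0.5925 -0.0406  0.0964] tool shift mm [32.2 -7.3  1.7] twist -0.09 tilt [-0.9996  0.0266  0.0057] F [ 0.19  0.35 -0.65] w 1.003
```

Emit:
apply_moves(
  xyz=[
    [-0.01,-0.003,0.001],
    [-0.02,-0.002,0],
    [-0.02,0,0],
    [-0.02,0,0],
    [-0.02,0,0],
    [-0.02,0,0],
    [-0.015,0,0],
    [-0.005,0,0],
    [0,0,0],
  ],
  twist=[0,0,0,0,0,0,0,0,0],
  claw=[1,1,1,1,1,1,1,1,1],
)

```text
time_s: 35.0
tcp_pos: [0.6063, -0.0409, 0.2467]
ee_rot: [[-0.004, -0.997, 0.073], [0.008, 0.073, 0.997], [-1.0, 0.005, 0.008]]
wrist_force: [-0.4, 0.6, -0.0]
gripper_width: 1.0
```

```bash
python3 go.py .599 -.0392 .064
```

```text
t 35.0 tcp [ 0.6063 -0.0409  0.2467] tool shift mm [182.8   6.5  -0.2] twist 0.03 tilt [-1.      0.005   0.0076] F [-0.41  0.55 -0.01] w 1.0
```

Emit:
apply_moves(
  xyz=[
    [0.006,0,0],
    [0.01,0,0],
    [0.01,0,0],
    [0.01,0,0],
    [0.01,0,0],
    [0.01,0,0],
    [0.01,0,0],
    [0.01,0,0],
    [0.006,0,0],
  ],
  twist=[0,0,0,0,0,0,0,0,0],
  claw=[1,1,1,1,1,1,1,1,1],
)

```text
time_s: 35.9
tcp_pos: [0.6032, -0.0403, 0.1532]
ee_rot: [[-0.013, -0.997, 0.073], [0.007, 0.073, 0.997], [-1.0, 0.013, 0.006]]
wrist_force: [-0.2, 1.1, -0.3]
gripper_width: 1.002
```

```bash
python3 go.py .599 -.0392 .064
```

```text
t 35.9 tcp [ 0.6032 -0.0403  0.1532] tool shift mm [89.3  3.1  0.3] twist -0.01 tilt [-0.9999  0.0135  0.0064] F [-0.24  1.12 -0.3 ] w 1.002
```

Emit:
apply_moves(
  xyz=[
    [0.006,0.002,0],
    [0.01,0.001,0],
    [0.01,0,0],
    [0.01,0,0],
    [0.01,0,0],
    [0.01,0,0],
    [0.006,0,0],
  ],
  twist=[0,0,0,0,0,0,0],
  claw=[1,1,1,1,1,1,1],
)

```text
time_s: 36.6
tcp_pos: [0.5995, -0.0396, 0.0863]
ee_rot: [[-0.012, -0.997, 0.073], [0.008, 0.073, 0.997], [-1.0, 0.012, 0.007]]
wrist_force: [0.4, 0.3, -0.3]
gripper_width: 1.001
```

```bash
python3 go.py .599 -.0392 .064
```

```text
t 36.6 tcp [ 0.5995 -0.0396  0.0863] tool shift mm [22.3  0.3  0.2] twist -0.0 tilt [-0.9999  0.0121  0.0067] F [ 0.36  0.32 -0.26] w 1.001
```

Tilt is 0.8°, and the gripper is well centred. Down the last bit.

Emit:
apply_moves(
  xyz=[
    [0.006,0,0],
    [0.008,0,0],
    [0.007,0,0],
    [0,0,0],
  ],
  twist=[0,0,0,0],
  claw=[1,1,1,1],
)

```text
time_s: 37.0
tcp_pos: [0.599, -0.0395, 0.0624]
ee_rot: [[-0.013, -0.997, 0.073], [0.007, 0.073, 0.997], [-1.0, 0.013, 0.006]]
wrist_force: [-0.1, -0.4, 0.4]
gripper_width: 0.996
```

```bash
python3 go.py .599 -.0392 .064
```

```text
t 37.0 tcp [ 0.599  -0.0395  0.0624] tool shift mm [-1.6  0.   0.3] twist -0.0 tilt [-0.9999  0.0135  0.0062] F [-0.13 -0.44  0.4 ] w 0.996
```

Emit:
apply_moves(
  xyz=[
    [0,0,0],
    [0,0,0],
    [0,0,0],
    [0,0,0],
    [0,0,0],
    [0,0,0],
  ],
  twist=[0,0,0,0,0,0],
  claw=[0.85,0.78,0.74,0.6,0.5,0.5],
)

```text
time_s: 37.6
tcp_pos: [0.5977, -0.0395, 0.0631]
ee_rot: [[-0.015, -0.997, 0.074], [0.007, 0.074, 0.997], [-1.0, 0.016, 0.006]]
wrist_force: [0.2, -0.3, -1.0]
gripper_width: 0.731
```

Emit:
apply_moves(
  xyz=[
    [-0.006,0,0],
    [-0.01,0,0],
    [-0.015,0,0],
    [-0.018,0,0],
    [-0.018,0,0],
    [-0.018,0,0],
    [-0.018,0,0],
    [-0.015,0,0],
    [-0.01,0,0],
    [-0.005,0,0],
  ],
  twist=[0,0,0,0,0,0,0,0,0,0],
  claw=[0.4,0.4,0.4,0.4,0.4,0.4,0.4,0.4,0.4,0.4],
)

```text
time_s: 38.6
tcp_pos: [0.5938, -0.0405, 0.1946]
ee_rot: [[-0.034, -0.996, 0.079], [0.01, 0.079, 0.997], [-0.999, 0.035, 0.007]]
wrist_force: [-0.0, 0.1, -7.2]
gripper_width: 0.729
```

```bash
python3 go.py .599 -.0392 .207;python3 - <<'E'
from station import imaging,r
from h import *
for n in ("side","top"):
    p=imaging.capture(n)
    cv2.imwrite(f"pics/n_{n}.png",p["pixels"][:,:,::-1])
print(r.sense()["tcp_pos"],r.sense()["wrist_force"])
E
```

```text
t 38.6 tcp [ 0.5938 -0.0405  0.1946] tool shift mm [-12.6  -4.7   1.8] twist -0.33 tilt [-0.9994  0.035   0.0072] F [-0.03  0.07 -7.19] w 0.729
[ 0.59395911 -0.0405106   0.19433437] [ 0.34171869 -0.8815835  -6.56686109]
```

View pics/n_side.png

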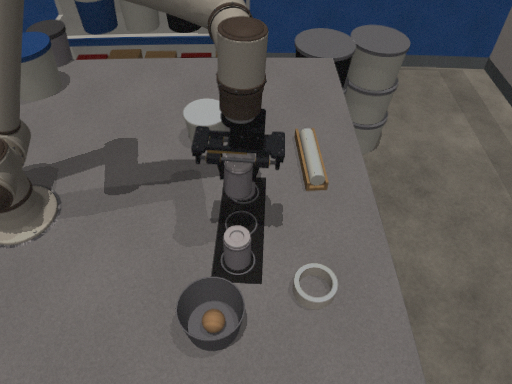

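The full tin is held upright at about (238,180), with the other two in their circles. I'll raise it about 12 mm more, to a base height of 15 cm.

Emit:
apply_moves(
  xyz=[
    [-0.005,-0.002,0],
    [-0.006,-0.001,0],
    [-0.002,0,0],
    [0,0,0],
  ],
  twist=[0,0,0,0],
  claw=[0.4,0.4,0.4,0.4],
)

```text
time_s: 39.1
tcp_pos: [0.5963, -0.0409, 0.2052]
ee_rot: [[-0.04, -0.996, 0.079], [0.01, 0.079, 0.997], [-0.999, 0.04, 0.007]]
wrist_force: [-0.1, -0.0, -6.2]
gripper_width: 0.726
```

```bash
python3 go.py .599 -.0392 .207;python3 - <<'E'
from station import imaging,r
from h import *
for n in ("top","side"):
    p=imaging.capture(n)
s=r.sense();print(s["tcp_pos"],s["wrist_force"],s["gripper_width"],np.abs(s["joint_velocities"]).max())
o=proj(p,[[.597,-.04,.2]])[0];x,y=int(o[0])-60,int(o[1])-40
im=cv2.resize(p["pixels"][y:y+130,x:x+130,::-1],None,fx=4.5,fy=4.5,interpolation=cv2.INTER_CUBIC)
for z in (.150,):
    t=np.linspace(0,2*np.pi,60);c=np.array(s["tcp_pos"])
    P=np.c_[c[0]+.002+.032*np.cos(t),c[1]-.0005+.032*np.sin(t),0*t+c[2]-.057]
    cv2.polylines(im,[np.int32((proj(p,P)+.5-[x,y])*4.5)],True,(0,255,0),1)
cv2.imwrite("pics/o.png",im)
E
```

```text
t 39.1 tcp [ 0.5963 -0.0409  0.2052] tool shift mm [-1.9 -2.5  1.9] twist -0.35 tilt [-0.9992  0.0405  0.0066] F [-0.1  -0.04 -6.16] w 0.726
[ 0.5960356  -0.04087949  0.20493693] [-0.59054367 -0.64982182 -6.379623  ] 0.7278267690721147 0.2071988585246493
```

View pics/o.png

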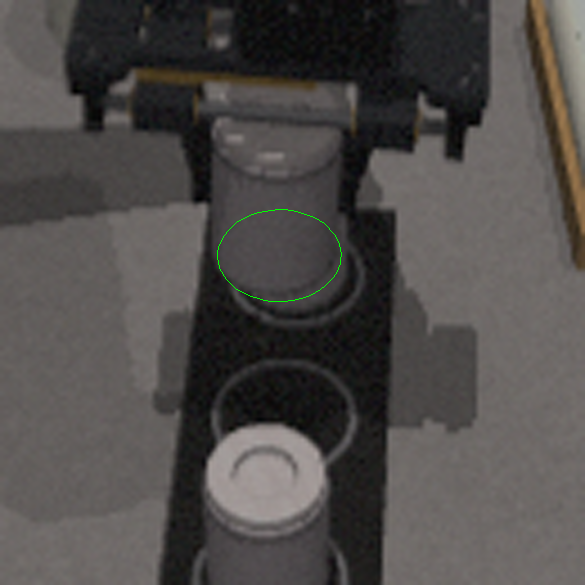

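```bash
python3 - <<'E'
from station import r,job
print(job.finish_job()); s=r.sense(); print(s["time_s"],s["tcp_pos"],s["gripper_width"],s["wrist_force"])
E
```

```text
the job is handed in; nothing more can be done
None
the job is handed in; nothing more can be done
```

The middle tin is the full one. I handed the job in with it held up in the gripper, at about 39 s of the 72 s allowed.

- **Ball:** I took it off the middle tin and let go about 4 mm above the bucket floor. Later pictures show it still resting there.
- **Hefting:** I lifted each tin about 4 cm, left to right, and set it back on its own place. The weights were about 4.2 N (left), 6.7 N (middle) and 2.7 N (right).
- **Final hold:** the middle tin's base is about 14.8 cm above the counter. The grip read 63 mm on the 64 mm tin, the wrist force about 6.4 N, and the arm was practically still.
- **Other tins and bystanders:** the last full picture before the final lift showed all three tins in their circles. In the end views the held tin hid part of the left one. I never touched the tub, tape roll or cartridge.

**Less than ideal:** the tool tilt crept up to about 2.3° during the final lift, so the tin is off vertical by at most about that. Setting a tin down pressed the mat briefly with up to 18 N. I could not read the state after handing in, so the final second is unchecked.

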